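# Reload the bench tacker with a full staple strip

## Task

Reload the tacker in its sloping cradle: slide its cover rail fully back, load the long staple strip crown up, tail first under the rail and pressing back the spring follower, until it lies flat on the channel floor behind the nose wall, then slide the rail fully home over it. Press the strip in gently: feel for the follower's stop and never force it. Leave the half-used short strip, the mug, the glue bottle and the thread spool where they stand.

Things in the scene. Friction and masses are not known exactly. Their poses are not given: they have to be found in the camera images.
- channel: Magazine channel of a fixed tacker, open upward, low end to the robot. Origin: mid-floor at the foot of the nose wall (upper end), 135 mm above the table. +x up the slope, 25 degrees above level, away from the robot; +y across; +z square off the floor. Floor 18 mm wide, from x=0 to x=-215 mm, side walls 4 mm thick, 9 mm high. A loaded strip lies from x=0 to x=-110 mm.
- nose_wall (a point): Middle of the nose wall's upper inner edge, 12 mm above the channel floor at the channel's x=0. The nose wall is a dark steel block from x=0 to +35 mm of the channel, 32 mm wide, 12 mm high above the floor; the loaded strip's front end is pressed against it.
- follower_rest (a point): Where the middle of the spring follower's face is at rest (fixed point; x=-97 mm of the channel, 11 mm above its floor), hidden under the rail. The follower, 15 mm wide and 21 mm high, can be pressed back down the channel by only 17 mm to a hard stop (4 mm more than a loaded strip needs); it pushes towards the nose with 4 N at rest, 8 N at the stop.
- rail (a joint): How far the cover rail is slid back down the slope, m: 0 closed (mouth at the nose wall), 0.085 fully back (mouth at x=-85 mm of the channel). Starts partly open; about 4 N of friction, stays where left. An aluminium inverted U 115 mm long, 34 wide, its top 38 mm above the channel floor; inside 26 mm wide, roof underside 34 mm above the floor: a strip not fully down blocks it.
- rail_tab (a point): The black grip fin on the rail's roof near its rear (low) end, moving with the rail: 30 mm long along the channel, 12 mm thick across it, 28 mm high, its top 66 mm above the channel floor. The point is in its middle, 54 mm above the channel floor (12 mm below its top), and lies 98 mm behind the rail's mouth.
- strip: The full staple strip, a bright ribbed steel bar 110 mm long, 14 mm wide, 24 mm high, about 130 g, lying legs down on the table. Origin: centre of its underside; x along its length, z up. Both ends are alike. It is the longer one of the two strips; they swap places from run to run.
- short_strip: A half-used staple strip, 60 mm long, 14 mm wide, 24 mm high, to be left alone. Origin: centre of its underside, x along its length.
- mug: White mug, 80 mm across, 90 mm high, handle at its +y side; to be left alone. Origin: centre of its underside.
- glue: White glue bottle, 48 mm across, 140 mm high; to be left alone. Origin: centre of its underside.
- spool: Green thread spool, 52 mm across, 68 mm high; to be left alone. Origin: centre of its underside.
There are look-alikes about, which are no part of the job. Leave any blue, green or pink look-alike of the strip alone.

How it is judged:
On the way, in this order (a step that is already met when the one before it is completed fails the run):
1. the rail is slid fully back (at least 80 of 85 mm) (value of joint rail above 0.08 m), for 0.1 s.
2. the long strip lies flat in the channel behind the nose wall, pressed to it by the follower (x of strip in the frame of channel between -0.059 and -0.052 m and z of strip in the frame of channel below 0.003 m and angle between the x axis of strip and the x axis of channel, either way round below 0.07 rad), for 0.2 s.
At the end, for the whole second after the job is handed in: The rail is fully closed (within 3 mm) and the long strip lies at rest in the channel under it, crown up, flat on the floor (its underside within 3 mm, along the channel within 4 degrees, within 5 mm of the middle) and against the nose wall (its centre 52 to 59 mm from it) (all of step 2 and value of joint rail below 0.003 m and y of strip in the frame of channel between -0.005 and 0.005 m and z of strip in the frame of channel above -0.003 m and angle between strip's own z axis and vertical below 0.65 rad and linear speed of strip below 0.02 m/s); the robot touches nothing.
It fails at once if the strip is forced: pressed against the tacker with more than 60 N (contact force between strip and channel above 60 N).
It fails at once if the short strip is moved more than 30 mm (distance of short_strip from where it was at the start of the episode above 0.03 m).
It fails at once if the mug is moved more than 30 mm (distance of mug from where it was at the start of the episode above 0.03 m).
It fails at once if the glue bottle is moved more than 30 mm (distance of glue from where it was at the start of the episode above 0.03 m).
It fails at once if the spool is moved more than 30 mm (distance of spool from where it was at the start of the episode above 0.03 m).
It also fails if it takes over 70 s, if anything falls off the work surface, if the arm or the gripper's body presses on something with over 40 N, if the wrist force passes 120 N, or if a joint passes its speed limit or range.

## Robot

A 7-joint arm with a two-finger parallel gripper is mounted at the origin on the work surface. World frame = base frame: x ahead of the robot, y to its left, z up, the work surface at z = 0. Lengths are in m, angles in rad, forces in N, time in s.
With the tool pointing down it reaches from about 0.375 to 0.925 m from the base axis. Payload 3.1 kg.
Tool frame: the origin (TCP) lies midway between the tips of the shut fingers; the grasp point (between the pads) lies 19 mm behind it; x points along the fingers, y is the direction in which the jaws open and shut, and the axes are right-handed (so a half turn about x gives the same grasp; the last joint's range is limited). The gripper opens to 85 mm and grips with 20 to 120 N. Pads are 22 mm wide; open, the fingers measure 114 mm over their backs; the gripper's body (76 mm by 85 mm) begins 54 mm behind the grasp point. The pads swing forward as they close: fully open they stand 13 mm farther back than shut.
Start: joints at [-1.22, 0.383, 0.044, 1.598, -0.018, 1.161, -0.05], TCP at [0.282, 0.586, 0.2] pointing down, gripper open.
Joint ranges: [-2.61, 2.61], [-0.41, 2.15], [-1.48, 1.57], [0, 2.5], [-1.57, 4.71], [0.05, 1.97], [-2.85, 2.85]. Speed limits (rad/s): [2.79, 2.79, 3.14, 3.14, 3.14, 3.14, 3.14].

## Interface

Orientations are given as [roll, pitch, yaw] about the fixed x, y, z axes, in that order (R = Rz(yaw) Ry(pitch) Rx(roll)).
In Python, from rig import robot gives the robot as it stands.
- The arm moves only by the tool servo_tool, never from a script. Its argument "series" is a list of rows, each an object of numbers: "hand": the closure, from -1 (fully open) to 1 (shut), so that 0 is half open; "tx", "ty", "tz": the shift along the tool's x, y, z as a fraction of full scale; "wx", "wy", "wz": the turn, a rotation vector about the tool's x, y, z as a fraction of full scale. A call has 1 to 8 rows; each row is the pose to reach, as a shift and turn from the pose commanded when the call began, along the tool's axes at that moment; what a row does not reach only later rows make up. Full scale, the value 1, is 25 cm for a shift and 30 degrees for a turn. A row lasts 1/10 s, in which the tool goes at most 50 mm and 8.59 degrees, less where a joint would pass 70% of its speed; a pose out of reach is approached as far as the arm can. A call with a number of a shift or a turn outside -1 to 1 is refused whole. A call with a gripper value outside its range is refused whole. The fingers move at their own pace and stop on an object; "newtons" is the grip in N (left out, the last holds). Time passes only in rows, so rows that repeat a pose let the fingers close. It gives the time, the measured TCP pose, the force and the opening at its end, in the units of the state.
- robot.get_state(): the state, without advancing time (a new reading comes with each control period).
- robot.camera(name): name is "scene" or "top" or "wrist"; returns a dict with "image" (420x560x3 uint8, red, green, blue), "fx", "fy", "cx", "cy" (pixels), "T" (4x4, takes a point from camera to world coordinates); the wrist camera has in their place "hand_eye" (4x4, takes a point from camera to tool coordinates, whose origin is the TCP and whose axes are the tool frame's). Camera axes: x right, y down, z forward; pixel columns grow to the right and rows downward; lengths in m; the calibration is good to about 2 mm. A picture is of the moment at which its call begins: read the wrist's pose just before it. There is no depth.
- robot.job_done(): hands the job in, once; it reports no verdict.
The state is a dict: "time": time; "qpos": joint angles; "qd": joint speeds; "tau": joint torques, N m; "ee_pos": TCP position; "tool_rot": TCP orientation; "wrist_force": force on the tool from outside, world axes, zero at the start; "moment": the same for the moment, N m; "grip_width": finger opening in m.
Only numpy, scipy, OpenCV 4.12 (cv2) and the standard library are available. Lean on these libraries where they do the work, as an engineer would, in place of code of your own. Each camera call takes 0.05 s, during which the arm holds its last target.

## Working session

There is one attempt and no reset: what is moved stays moved. The work goes in short steps, Python scripts to look and compute and a tool call to move; the robot and the scene stay as the last step left them, time stands still between calls to the robot, and variables do not carry over. Pictures are saved under pics/ and viewed, and the job is handed in when it is done.

Besides the shell and the picture viewer there is one more tool, called as a command line: name --argument value ..., lists and objects as JSON in quotes. servo_tool: Moves the arm, as the interface text tells. Its arguments: {"type":"object","properties":{"series":{"type":"array"},"newtons":{"type":"number"}},"required":["series"]}

```bash
ls; mkdir -p pics
python3 - <<'E'
from rig import robot
import cv2,json,numpy as np
s=robot.get_state();print({k:np.round(v,3).tolist() for k,v in s.items()})
for n in ["scene","top"]:
    c=robot.camera(n);cv2.imwrite(f"pics/{n}0.png",c["image"][:,:,::-1])
    print(n,c["fx"],c["fy"],c["cx"],c["cy"],np.round(c["T"],4).tolist())
E
```

```text
pics
{'time': 0.0, 'qpos': [-1.22, 0.384, 0.044, 1.6, -0.018, 1.161, -0.05], 'qd': [0.001, -0.001, -0.0, 0.001, -0.0, -0.002, 0.001], 'tau': [0.001, -43.346, 1.025, -24.951, 0.01, 0.011, 0.0], 'ee_pos': [0.282, 0.585, 0.199], 'tool_rot': [-1.53, 1.568, -1.979], 'wrist_force': [0.106, 0.202, -0.162], 'moment': [0.019, -0.005, 0.01], 'grip_width': 0.086}
scene 544.8365951082651 544.8365951082651 275.33918365922676 207.14075466697352 [[-0.5648, 0.5487, -0.6164, 1.4135], [0.8251, 0.385, -0.4134, 0.6062], [0.0104, -0.7421, -0.6702, 1.0542], [0.0, 0.0, 0.0, 1.0]]
top 447.84146287816975 447.84146287816975 277.07368779257786 215.05195631724928 [[0.0019, -0.9858, 0.1676, 0.3516], [-1.0, -0.0011, 0.0053, -0.0105], [-0.005, -0.1676, -0.9858, 1.1991], [0.0, 0.0, 0.0, 1.0]]
```

View pics/scene0.png

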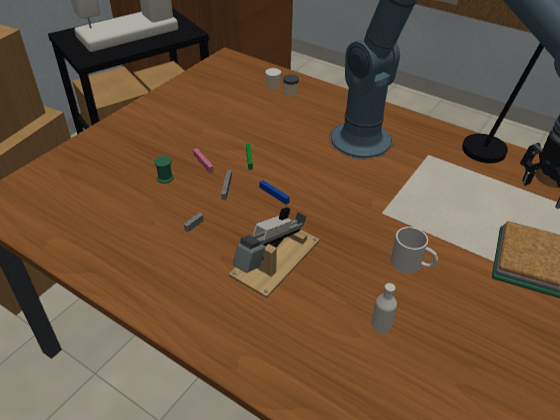

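View pics/top0.png

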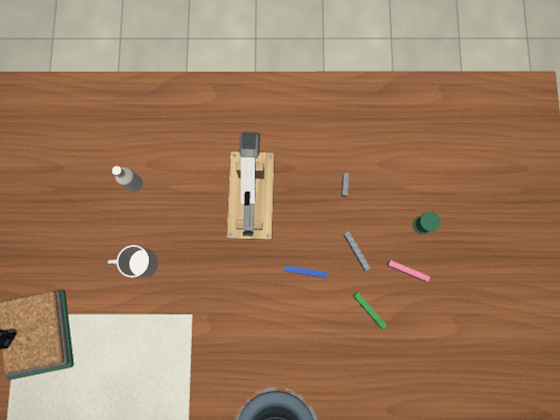

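Both views show the tacker at top (250,185). Candidates for the strip are the grey bar at (357,251), the shorter grey bar at (346,185), and the blue, green and pink look-alikes at (305,272), (370,310) and (409,270). The longer grey bar fits, so I'll confirm it in enlarged crops.

```bash
cat > h.py <<'E'
import numpy as np,cv2
from scipy.spatial.transform import Rotation as R
K={"scene":(544.8366,275.339,207.1408),"top":(447.8415,277.0737,215.052)}
def ray(c,u,v):
    d=np.array([(u-c["cx"])/c["fx"],(v-c["cy"])/c["fy"],1.0]);T=np.array(c["T"]);return T[:3,3],T[:3,:3]@d
def onz(c,u,v,z):
    o,d=ray(c,u,v);return o+d*(z-o[2])/d[2]
def proj(c,p):
    T=np.array(c["T"]);q=T[:3,:3].T@(np.array(p)-T[:3,3]);return np.array([c["fx"]*q[0]/q[2]+c["cx"],c["fy"]*q[1]/q[2]+c["cy"]])
def tri(rs):
    A=np.zeros((3,3));b=np.zeros(3)
    for o,d in rs:
        d=d/np.linalg.norm(d);P=np.eye(3)-np.outer(d,d);A+=P;b+=P@o
    x=np.linalg.solve(A,b)
    return x,[np.linalg.norm(np.cross(x-o,d/np.linalg.norm(d))) for o,d in rs]
def Rt(s): return R.from_euler('xyz',s["tool_rot"]).as_matrix()
def crop(im,x0,y0,w,h,f,name):
    cv2.imwrite("pics/"+name,cv2.resize(im[y0:y0+h,x0:x0+w,::-1],None,fx=f,fy=f,interpolation=cv2.INTER_CUBIC))
E
python3 - <<'E'
from h import *
from rig import robot
c=robot.camera("top");im=c["image"]
crop(im,215,120,80,130,4.5,"t_tack.png");crop(im,320,160,130,130,4.5,"t_str.png")
s=robot.camera("scene");crop(s["image"],220,195,110,105,5.5,"s_tack.png")
hsv=cv2.cvtColor(im,cv2.COLOR_RGB2HSV)
m=((hsv[:,:,1]<70)&(hsv[:,:,2]>60)).astype(np.uint8)
n,l,st,ce=cv2.connectedComponentsWithStats(m)
for i in range(1,n):
    x,y,w,h,a=st[i]
    if 60<a<2000 and y>90:
        r=cv2.minAreaRect(np.argwhere(l==i)[:,::-1].astype(np.float32))
        box=cv2.boxPoints(r);P=np.array([onz(c,*p,0.024)[:2] for p in box])
        e=[np.linalg.norm(P[0]-P[1]),np.linalg.norm(P[1]-P[2])]
        dd=(P[1]-P[0]) if e[0]>e[1] else P[2]-P[1]
        print(np.round(r[0],1),a,"len",np.round(e,3),"ctr",np.round(P.mean(0),4),"ang",np.degrees(np.arctan2(dd[1],dd[0])))
E
```

```text
[249.  183.5] 1438 len [0.05  0.285] ctr [0.6404 0.0716] ang -179.4805448942737
[126.3 177.5] 502 len [0.049 0.097] ctr [0.6542 0.4039] ang -122.27907719230872
[345.  184.5] 143 len [0.016 0.064] ctr [ 0.6351 -0.1868] ang 178.59063116465504
[356.6 250.8] 292 len [0.018 0.112] ctr [ 0.457  -0.2128] ang -150.82128325940678
[134.7 260.7] 1148 len [0.093 0.118] ctr [0.43   0.3688] ang -126.47692754752816
[ 51.4 343.8] 544 len [0.244 0.126] ctr [0.2203 0.5687] ang -27.22564583898552
[276.5 403. ] 1368 len [0.075 0.202] ctr [ 0.078  -0.0037] ang -89.83217925283269
```

View pics/t_tack.png

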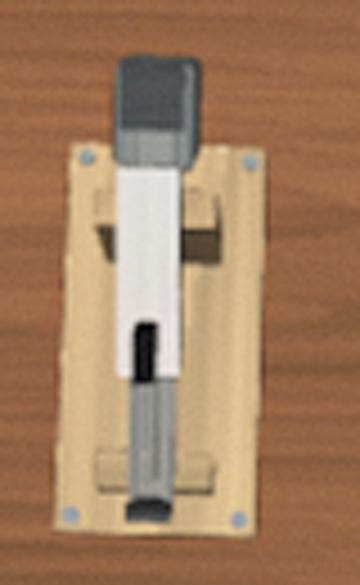

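View pics/t_str.png

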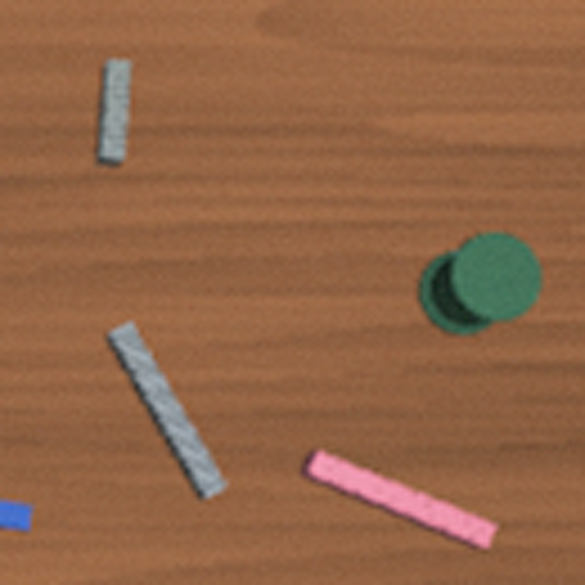

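View pics/s_tack.png

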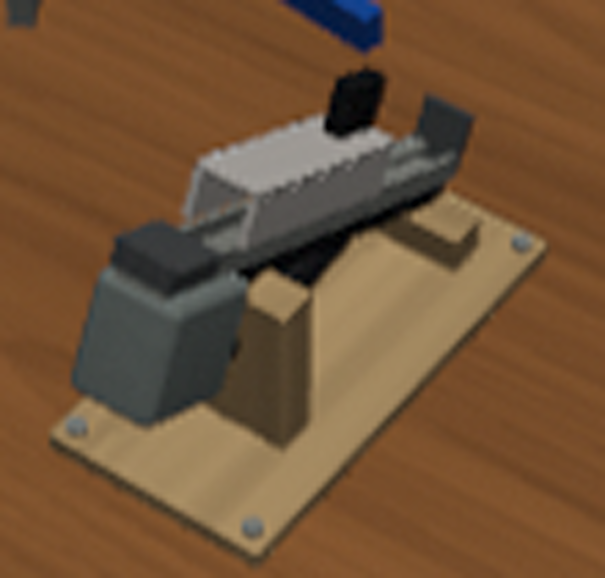

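Run:
```python
from h import *
from rig import robot
c=robot.camera("top");s=robot.camera("scene")
t=lambda u,v:ray(c,215+u/4.5,120+v/4.5)
q=lambda u,v:ray(s,220+u/5.5,195+v/5.5)
for n,a,b in [("mouth+y",(117,167),(257,190)),("mouth-y",(182,167),(205,157)),("rear+y",(117,375),(392,137)),
  ("tabtop low+y?",(134,382),(383,75)),("nose far+y",(122,65),(167,290)),("nose far-y",(190,65),(115,245)),("nose near+y",(120,130),(215,255)),
  ("scr",(238,519),(77,0))][:7]:
    x,e=tri([t(*a),q(*b)]);print(n,np.round(x,4),np.round(e,4))
for u,v in [(87,157),(250,161),(70,514),(238,519)]: print(onz(c,215+u/4.5,120+v/4.5,.01))
```

```text
mouth+y [0.6689 0.0826 0.1616] [0.0006 0.0006]
mouth-y [0.667  0.0503 0.1624] [0.0036 0.0036]
rear+y [0.5652 0.0851 0.1135] [0.0006 0.0006]
tabtop low+y? [0.5563 0.0736 0.1392] [0.0006 0.0006]
nose far+y [0.73   0.0809 0.1515] [0.0002 0.0002]
nose far-y [0.7264 0.0468 0.156 ] [0.0034 0.0034]
nose near+y [0.696  0.0816 0.144 ] [0.0008 0.0008]
[0.72197189 0.11405048 0.01      ]
[0.71946589 0.01413909 0.01      ]
[0.50164642 0.12021164 0.01      ]
[0.49878465 0.02030471 0.01      ]
```

```bash
cat >> h.py <<'E'
O=np.array([0.700,0.065,0.135]);YAW=-0.026;SL=np.radians(25)
def chan(O=None,yaw=None):
    O=globals()["O"] if O is None else O; yaw=YAW if yaw is None else yaw
    C=R.from_euler('z',yaw).as_matrix()@R.from_euler('y',-SL).as_matrix()
    return O,C
def cp(x,y,z):
    o,C=chan();return o+C@np.array([x,y,z])
def toolR(tilt,yaw,sgn=1):
    # tool x down tilted forward by tilt; tool y = sgn*(lateral left)
    C=R.from_euler('z',yaw).as_matrix()@R.from_euler('y',-tilt).as_matrix()
    x=-C[:,2];y=sgn*C[:,1];return np.stack([x,y,np.cross(x,y)],1)
def plan(s,p,Rg):
    Rc=Rt(s);d=Rc.T@(np.array(p)-s["ee_pos"]);w=R.from_matrix(Rc.T@Rg).as_rotvec()
    print("shift frac",np.round(d/.25,3),"turn frac",np.round(w/np.radians(30),3),"| dist",np.linalg.norm(d).round(3),"deg",np.degrees(np.linalg.norm(w)).round(1))
def show(s):
    Rc=Rt(s);print("t",round(s["time"],2),"pos",np.round(s["ee_pos"],4),"F",np.round(s["wrist_force"],1),"w",round(s["grip_width"],4));print("axes",np.round(Rc.T,3).tolist(),"q7",np.round(s["qpos"][-1],2))
E
python3 - <<'E'
from h import *
from rig import robot
s=robot.get_state();show(s)
for sg in (1,-1):
  plan(s,cp(-.05,0,.25),toolR(SL,YAW,sg))
E
```

```text
t 0.3 pos [0.2819 0.5853 0.2   ] F [-0.3 -0.6  0.3] w 0.0855
axes [[-0.0, -0.001, -1.0], [0.434, 0.901, -0.001], [0.901, -0.434, 0.0]] q7 -0.05
shift frac [-0.56  -1.398  1.859] turn frac [-0.794 -0.821  0.178] | dist 0.598 deg 34.7
shift frac [-0.56  -1.398  1.859] turn frac [5.083 0.244 1.127] | dist 0.598 deg 156.4
```

servo_tool --series '[{"hand": -1, "tx": -0.1, "ty": -0.1, "tz": 0.13, "wx": -0.1, "wy": -0.1}, {"hand": -1, "tx": -0.2, "ty": -0.2, "tz": 0.28, "wx": -0.2, "wy": -0.2}, {"hand": -1, "tx": -0.25, "ty": -0.32, "tz": 0.43, "wx": -0.3, "wy": -0.3}, {"hand": -1, "tx": -0.28, "ty": -0.44, "tz": 0.58, "wx": -0.35, "wy": -0.4}, {"hand": -1, "tx": -0.3, "ty": -0.55, "tz": 0.73, "wx": -0.4, "wy": -0.4}, {"hand": -1, "tx": -0.3, "ty": -0.65, "tz": 0.87, "wx": -0.4, "wy": -0.4}, {"hand": -1, "tx": -0.3, "ty": -0.7, "tz": 0.93, "wx": -0.4, "wy": -0.4}, {"hand": -1, "tx": -0.3, "ty": -0.7, "tz": 0.93, "wx": -0.4, "wy": -0.4}]'

```text
schema error: expected keys hand, tx, ty, tz, wx, wy, wz
```

Run:
```python
from h import *
from rig import robot
s=robot.get_state();show(s)
plan(s,cp(-.05,0,.25),toolR(SL,YAW,1))
```

```text
t 0.3 pos [0.2819 0.5853 0.2   ] F [-0.3 -0.6  0.3] w 0.0855
axes [[-0.0, -0.001, -1.0], [0.434, 0.901, -0.001], [0.901, -0.434, 0.0]] q7 -0.05
shift frac [-0.56  -1.398  1.859] turn frac [-0.794 -0.821  0.178] | dist 0.598 deg 34.7
```

servo_tool --series '[{"hand": -1, "tx": -0.1, "ty": -0.1, "tz": 0.13, "wx": -0.1, "wy": -0.1, "wz": 0}, {"hand": -1, "tx": -0.2, "ty": -0.2, "tz": 0.28, "wx": -0.2, "wy": -0.2, "wz": 0}, {"hand": -1, "tx": -0.25, "ty": -0.32, "tz": 0.43, "wx": -0.3, "wy": -0.3, "wz": 0}, {"hand": -1, "tx": -0.28, "ty": -0.44, "tz": 0.58, "wx": -0.35, "wy": -0.4, "wz": 0}, {"hand": -1, "tx": -0.3, "ty": -0.55, "tz": 0.73, "wx": -0.4, "wy": -0.4, "wz": 0}, {"hand": -1, "tx": -0.3, "ty": -0.65, "tz": 0.87, "wx": -0.4, "wy": -0.4, "wz": 0}, {"hand": -1, "tx": -0.3, "ty": -0.7, "tz": 0.93, "wx": -0.4, "wy": -0.4, "wz": 0}, {"hand": -1, "tx": -0.3, "ty": -0.7, "tz": 0.93, "wx": -0.4, "wy": -0.4, "wz": 0}]'

```text
time: 1.1
ee_pos: [0.4178, 0.3226, 0.2759]
tool_rot: [-0.105, 1.361, -0.352]
wrist_force: [-0.9, -0.3, 0.6]
grip_width: 0.0851
```

Run:
```python
from h import *
from rig import robot
s=robot.get_state();show(s)
plan(s,cp(-.08,0,.25),toolR(SL,YAW,1))
```

```text
t 1.1 pos [0.4178 0.3226 0.2759] F [-0.9 -0.3  0.6] w 0.0851
axes [[0.195, -0.072, -0.978], [0.246, 0.969, -0.022], [0.949, -0.237, 0.207]] q7 0.38
shift frac [-0.049 -0.883  0.678] turn frac [-0.391 -0.438  0.175] | dist 0.278 deg 18.4
```

servo_tool --series '[{"hand": -1, "tx": -0.03, "ty": -0.12, "tz": 0.1, "wx": -0.08, "wy": -0.08, "wz": 0.03}, {"hand": -1, "tx": -0.05, "ty": -0.28, "tz": 0.22, "wx": -0.16, "wy": -0.18, "wz": 0.07}, {"hand": -1, "tx": -0.05, "ty": -0.44, "tz": 0.34, "wx": -0.24, "wy": -0.27, "wz": 0.1}, {"hand": -1, "tx": -0.05, "ty": -0.6, "tz": 0.46, "wx": -0.3, "wy": -0.34, "wz": 0.14}, {"hand": -1, "tx": -0.05, "ty": -0.75, "tz": 0.58, "wx": -0.36, "wy": -0.4, "wz": 0.16}, {"hand": -1, "tx": -0.05, "ty": -0.85, "tz": 0.65, "wx": -0.39, "wy": -0.44, "wz": 0.175}, {"hand": -1, "tx": -0.05, "ty": -0.88, "tz": 0.68, "wx": -0.39, "wy": -0.44, "wz": 0.175}, {"hand": -1, "tx": -0.05, "ty": -0.88, "tz": 0.68, "wx": -0.39, "wy": -0.44, "wz": 0.175}]'

```text
time: 1.9
ee_pos: [0.523, 0.0755, 0.3284]
tool_rot: [0.006, 1.133, -0.015]
wrist_force: [-0.1, 0.3, -1.3]
grip_width: 0.0854
```

```bash
cat >> h.py <<'E'
def wcam(robot):
    s=robot.get_state();c=robot.camera("wrist");T=np.eye(4);T[:3,:3]=Rt(s);T[:3,3]=s["ee_pos"];c["T"]=T@np.array(c["hand_eye"]);return c,s
E
python3 - <<'E'
from h import *
from rig import robot
c,s=wcam(robot);show(s);im=c["image"].copy();print(np.round(c["hand_eye"],3).tolist(),c["fx"])
import pickle;pickle.dump(c,open("w1.pkl","wb"))
cv2.imwrite("pics/w1.png",im[:,:,::-1])
plan(s,cp(-.08,0,.25),toolR(SL,YAW,1))
E
```

```text
t 1.9 pos [0.523  0.0755 0.3284] F [-0.1  0.3 -1.3] w 0.0854
axes [[0.424, -0.006, -0.906], [0.02, 1.0, 0.002], [0.905, -0.019, 0.424]] q7 0.99
[[0.0, -0.27, 0.963, -0.173], [1.0, 0.0, -0.0, -0.0], [-0.0, 0.963, 0.27, -0.069], [0.0, 0.0, 0.0, 1.0]] 322.9338129752817
shift frac [ 0.001 -0.024 -0.005] turn frac [ 0.008  0.003 -0.009] | dist 0.006 deg 0.4
```

View pics/w1.png

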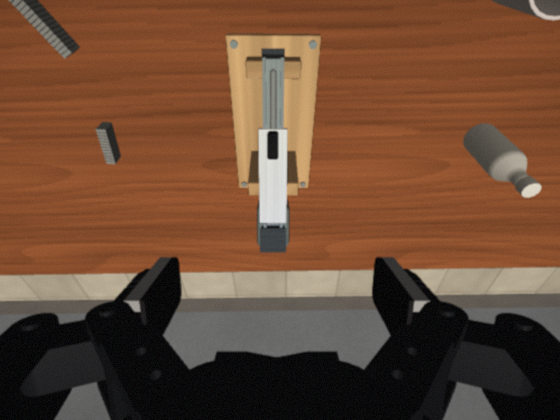

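Run:
```python
from h import *
import pickle;c=pickle.load(open("w1.pkl","rb"));im=c["image"]
crop(im,220,120,100,140,4.2,"w1c.png")
# overlay predicted points
for n,p in {"nose in L":(0,.016,.012),"nose in R":(0,-.016,.012),"nose far L":(.035,.016,.012),"nose far R":(.035,-.016,.012),"mouthL":(-.0175,.017,.038),"mouthR":(-.0175,-.017,.038),"rearL":(-.1325,.017,.038),"rearR":(-.1325,-.017,.038),"tab":(-.1155,0,.066)}.items():
    u=proj(c,cp(*p));print(n,np.round(u,1),np.round((u-[220,120])*4.2))
```

```text
nose in L [282.8 229.1] [264. 458.]
nose in R [259.1 229.1] [164. 458.]
nose far L [282.5 253.1] [263. 559.]
nose far R [259.3 253. ] [165. 559.]
mouthL [284.2 223. ] [270. 433.]
mouthR [257.2 223. ] [156. 432.]
rearL [285.3 129.1] [274.  38.]
rearR [256. 129.] [151.  38.]
tab [270.3 146.1] [211. 110.]
```

View pics/w1c.png

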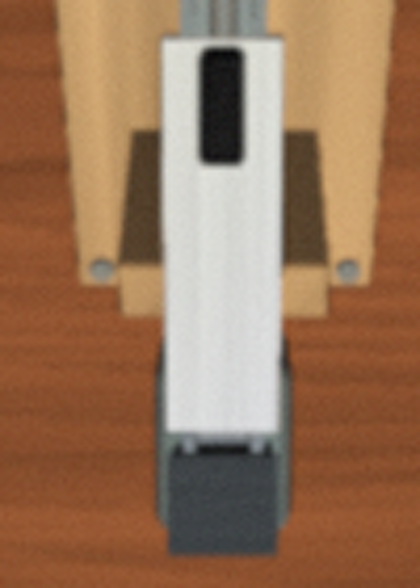

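```bash
sed -i 's/^O=.*;YAW/O=np.array([0.699,0.067,0.135]);YAW/' h.py
python3 - <<'E'
from h import *
from rig import robot
s=robot.get_state()
plan(s,cp(-.115,0,.10),toolR(SL,YAW,1))
plan(s,cp(-.115,0,.044),toolR(SL,YAW,1))
E
```

```text
shift frac [ 0.598 -0.025 -0.146] turn frac [ 0.014  0.002 -0.01 ] | dist 0.154 deg 0.5
shift frac [ 0.822 -0.026 -0.146] turn frac [ 0.014  0.002 -0.01 ] | dist 0.209 deg 0.5
```

servo_tool --series '[{"hand": -0.4, "tx": 0.1, "ty": -0.01, "tz": -0.05, "wx": 0, "wy": 0, "wz": 0}, {"hand": -0.4, "tx": 0.25, "ty": -0.025, "tz": -0.1, "wx": 0.01, "wy": 0, "wz": -0.01}, {"hand": -0.4, "tx": 0.4, "ty": -0.025, "tz": -0.146, "wx": 0.01, "wy": 0, "wz": -0.01}, {"hand": -0.4, "tx": 0.55, "ty": -0.025, "tz": -0.146, "wx": 0.01, "wy": 0, "wz": -0.01}, {"hand": -0.4, "tx": 0.65, "ty": -0.025, "tz": -0.146, "wx": 0.01, "wy": 0, "wz": -0.01}, {"hand": -0.4, "tx": 0.74, "ty": -0.025, "tz": -0.146, "wx": 0.01, "wy": 0, "wz": -0.01}, {"hand": -0.4, "tx": 0.79, "ty": -0.025, "tz": -0.146, "wx": 0.01, "wy": 0, "wz": -0.01}, {"hand": -0.4, "tx": 0.79, "ty": -0.025, "tz": -0.146, "wx": 0.01, "wy": 0, "wz": -0.01}]'

```text
time: 2.75
ee_pos: [0.5711, 0.0712, 0.1301]
tool_rot: [-0.013, 1.139, -0.033]
wrist_force: [0.0, 0.0, 0.1]
grip_width: 0.0598
```

```bash
cat >> h.py <<'E'
def inch(s):
    o,C=chan();print("TCP in channel mm",np.round(1000*C.T@(s["ee_pos"]-o),1),"F in channel",np.round(C.T@s["wrist_force"],1),"w",round(s["grip_width"]*1000,1),"t",round(s["time"],2))
E
python3 - <<'E'
from h import *
from rig import robot
c,s=wcam(robot);inch(s);cv2.imwrite("pics/w2.png",c["image"][:,:,::-1])
plan(s,cp(-.115,0,.044),toolR(SL,YAW,1))
E
```

```text
TCP in channel mm [-118.     0.8   49.7] F in channel [0.1 0.  0.1] w 59.8 t 2.75
shift frac [ 0.023 -0.003  0.012] turn frac [ 0.013 -0.008  0.005] | dist 0.006 deg 0.5
```

View pics/w2.png

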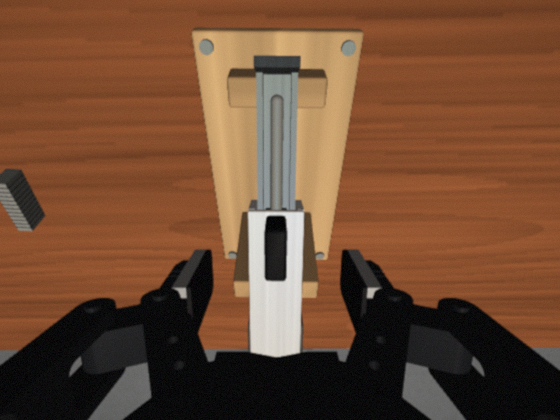

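The fin (276,248) is centred between the fingertips (about 212 and 342). I'll descend and close on it.

servo_tool --newtons 40 --series '[{"hand": -0.4, "tx": 0.02, "ty": 0, "tz": 0.01, "wx": 0, "wy": 0, "wz": 0}, {"hand": -0.4, "tx": 0.023, "ty": 0, "tz": 0.01, "wx": 0, "wy": 0, "wz": 0}, {"hand": 1, "tx": 0.023, "ty": 0, "tz": 0.01, "wx": 0, "wy": 0, "wz": 0}, {"hand": 1, "tx": 0.023, "ty": 0, "tz": 0.01, "wx": 0, "wy": 0, "wz": 0}, {"hand": 1, "tx": 0.023, "ty": 0, "tz": 0.01, "wx": 0, "wy": 0, "wz": 0}, {"hand": 1, "tx": 0.023, "ty": 0, "tz": 0.01, "wx": 0, "wy": 0, "wz": 0}, {"hand": 1, "tx": 0.023, "ty": 0, "tz": 0.01, "wx": 0, "wy": 0, "wz": 0}, {"hand": 1, "tx": 0.023, "ty": 0, "tz": 0.01, "wx": 0, "wy": 0, "wz": 0}]'

```text
time: 3.6
ee_pos: [0.5775, 0.0681, 0.1291]
tool_rot: [-0.005, 1.134, -0.03]
wrist_force: [-0.1, 0.7, -0.4]
grip_width: -0.0001
```

Run:
```python
from h import *
from rig import robot
s=robot.get_state();inch(s);show(s)
```

```text
TCP in channel mm [-112.6   -2.    46. ] F in channel [-0.3  0.7 -0.3] w -0.1 t 3.6
t 3.6 pos [0.5775 0.0681 0.1291] F [-0.1  0.7 -0.4] w -0.0001
axes [[0.423, -0.013, -0.906], [0.026, 1.0, -0.002], [0.906, -0.022, 0.423]] q7 1.2
```

Run:
```python
from h import *
from rig import robot
c,s=wcam(robot);inch(s);cv2.imwrite("pics/w3.png",c["image"][:,:,::-1])
c=robot.camera("scene");crop(c["image"],200,140,140,140,4.2,"s3.png")
```

```text
TCP in channel mm [-112.6   -2.    46. ] F in channel [-0.3  0.7 -0.3] w -0.1 t 3.6
```

View pics/w3.png

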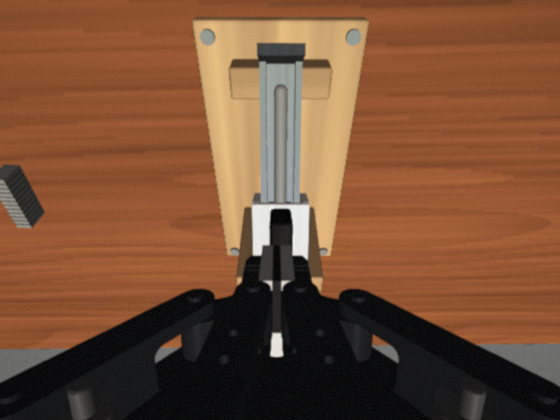

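View pics/s3.png

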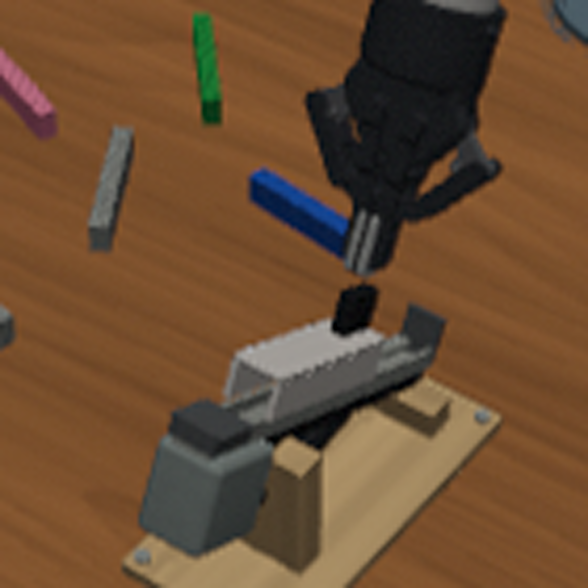

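Run:
```python
from h import *
from rig import robot
s=robot.get_state();c=robot.camera("scene")
u=proj(c,s["ee_pos"]);print(u,(u-[200,140])*4.2)
u=proj(c,cp(-.115,0,.066));print(u,(u-[200,140])*4.2)
u=proj(c,np.array([.3,0,0]))
c,s=wcam(robot);print("tcp in wrist",proj(c,s["ee_pos"]),"tabtop",proj(c,cp(-.115,0,.066)))
t=robot.camera("top");print(proj(t,s["ee_pos"]));crop(t["image"],200,110,100,130,4.5,"t3.png")
print(robot.get_state()["ee_pos"],s["ee_pos"],np.round(s["qpos"],3))
```

```text
[282.85704839 215.47697448] [347.99960322 317.00329282]
[286.08746437 208.39233815] [361.56735037 287.24782021]
tcp in wrist [276.36087657 240.43760191] tabtop [280.1956719 250.8424177]
[247.22896648 197.30413584]
[0.57743614 0.06821346 0.12898385] [0.57743623 0.06816474 0.12900497] [-0.843  0.114  0.615  2.215  0.124  0.415  1.196]
```

View pics/t3.png

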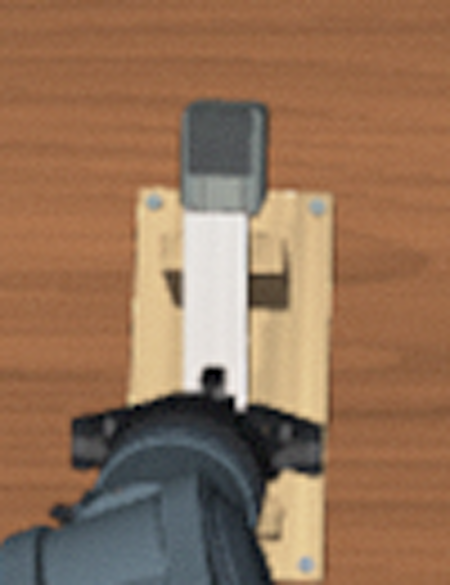

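Run:
```python
from h import *
from rig import robot
c,s=wcam(robot);t=robot.camera("top")
P=[onz(t,215+u/4.5,120+v/4.5,.012) for u,v in [(250,161),(87,157),(70,514),(238,519)]]
print([np.round(proj(c,p),1) for p in P])
c1=__import__("pickle").load(open("w1.pkl","rb"))
print("w1",[np.round(proj(c1,p),1) for p in P],"seen 243,185;303,185;313,44;234,44")
# PnP now
obj=np.array([P[1],P[0],P[3],P[2],cp(-.1315,.017,.038),cp(-.1315,-.017,.038)])
img=np.array([(324,252),(235,252),(208,37),(353,37),(309,204),(253,204)],float)
print([np.round(proj(c,p),1) for p in obj])
K=np.array([[c["fx"],0,c["cx"]],[0,c["fy"],c["cy"]],[0,0,1]])
ok,rv,tv=cv2.solvePnP(obj,img,K,None)
Rw=cv2.Rodrigues(rv)[0];cam=np.eye(4);cam[:3,:3]=Rw.T;cam[:3,3]=(-Rw.T@tv).ravel()
T=cam@np.linalg.inv(np.array(c["hand_eye"]));print("pnp tcp",T[:3,3],"rep",s["ee_pos"]);print(np.round(T[:3,:3].T,3).tolist(),np.round(Rt(s).T,3).tolist())
print(np.round(cv2.projectPoints(obj,rv,tv,K,None)[0][:,0],1).tolist())
```

```text
[array([232.2, 251.5]), array([319.9, 251.6]), array([348.7,  39.8]), array([204.6,  39.2])]
w1 [array([242.4, 184.3]), array([300.6, 184.5]), array([310.5,  45.7]), array([231.9,  45.1])] seen 243,185;303,185;313,44;234,44
[array([319.9, 251.6]), array([232.2, 251.5]), array([204.6,  39.2]), array([348.7,  39.8]), array([309. , 205.3]), array([250.6, 205.2])]
pnp tcp [0.57946474 0.06760955 0.12782541] rep [0.57743614 0.06821346 0.12898385]
[[0.419, -0.034, -0.907], [0.033, 0.999, -0.022], [0.907, -0.021, 0.42]] [[0.423, -0.013, -0.906], [0.026, 1.0, -0.002], [0.906, -0.022, 0.423]]
[[323.7, 252.3], [235.4, 251.3], [207.7, 37.2], [352.9, 37.4], [310.7, 204.1], [251.6, 203.6]]
```

Run:
```python
from h import *
from rig import robot
c,s=wcam(robot);sc=robot.camera("scene")
crop(c["image"],230,190,100,170,3.5,"w3c.png");crop(sc["image"],265,170,50,60,10,"s3c.png")
```

```text
(no output)
```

View pics/w3c.png

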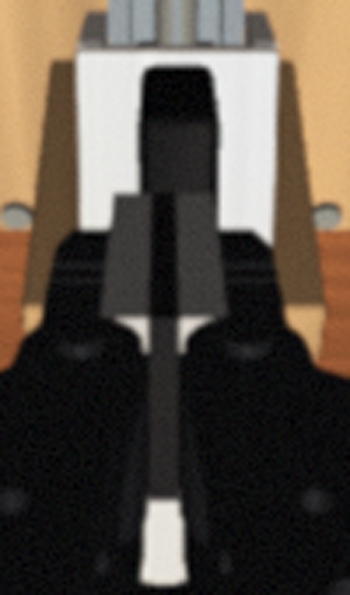

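View pics/s3c.png

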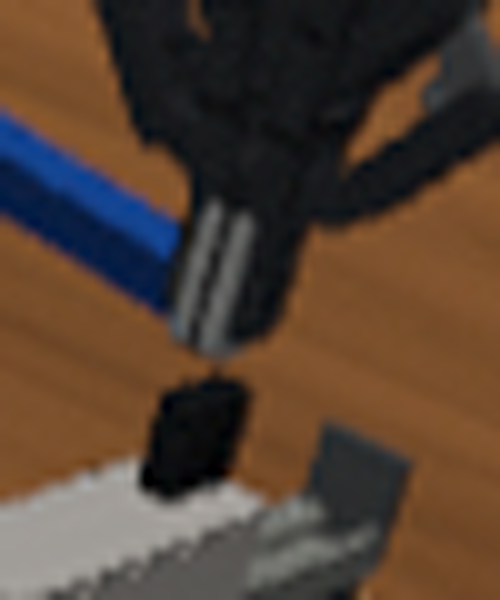

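Run:
```python
from h import *
from rig import robot
c,s=wcam(robot);sc=robot.camera("scene")
x,e=tri([ray(c,277,245),ray(sc,285.5,205)]);print(x,e,"tool mm",1000*Rt(s).T@(x-s["ee_pos"]))
for tx in (-20,-25,-30,-35):
  for tz in (11,-11):
    p=s["ee_pos"]+Rt(s)@np.array([tx/1e3,0,tz/1e3]);print(tx,tz,proj(c,p).round(1),proj(sc,p).round(1))
```

```text
[0.56038804 0.06682778 0.14945833] [np.float64(0.00238765718628859), np.float64(0.0023876571862885467)] tool mm [-25.74202992  -1.8608252   -6.78780818]
-20 11 [276.4 274.3] [282.7 209.1]
-20 -11 [276.4 234.8] [287.2 207.5]
-25 11 [276.4 278.9] [283.2 207.2]
-25 -11 [276.4 238.5] [287.8 205.7]
-30 11 [276.4 283.9] [283.8 205.4]
-30 -11 [276.4 242.3] [288.3 203.9]
-35 11 [276.4 289.1] [284.3 203.6]
-35 -11 [276.4 246.4] [288.8 202.1]
```

The fingers shut on nothing. Scene and wrist views together put the real fingertips about 28 mm short of the reported TCP along tool x, just above the fin. I'll work with that offset and feel my way down.

servo_tool --series '[{"hand": -0.3, "tx": 0, "ty": 0.008, "tz": -0.01, "wx": 0, "wy": 0, "wz": 0}, {"hand": -0.3, "tx": 0, "ty": 0.008, "tz": -0.01, "wx": 0, "wy": 0, "wz": 0}, {"hand": -0.3, "tx": 0.0, "ty": 0.008, "tz": -0.01, "wx": 0, "wy": 0, "wz": 0}, {"hand": -0.3, "tx": 0.04, "ty": 0.008, "tz": -0.01, "wx": 0, "wy": 0, "wz": 0}, {"hand": -0.3, "tx": 0.08, "ty": 0.008, "tz": -0.01, "wx": 0, "wy": 0, "wz": 0}, {"hand": -0.3, "tx": 0.1, "ty": 0.008, "tz": -0.01, "wx": 0, "wy": 0, "wz": 0}, {"hand": -0.3, "tx": 0.1, "ty": 0.008, "tz": -0.01, "wx": 0, "wy": 0, "wz": 0}]'

```text
time: 4.85
ee_pos: [0.5855, 0.0696, 0.1046]
tool_rot: [-0.007, 1.135, -0.032]
wrist_force: [-0.8, 0.5, 0.2]
grip_width: 0.0556
```

Run:
```python
from h import *
from rig import robot
s=robot.get_state();inch(s);sc=robot.camera("scene")
crop(sc["image"],255,170,70,70,8,"s4.png")
```

```text
TCP in channel mm [-115.8   -0.3   20.4] F in channel [-0.6  0.5  0.5] w 55.6 t 4.85
```

View pics/s4.png

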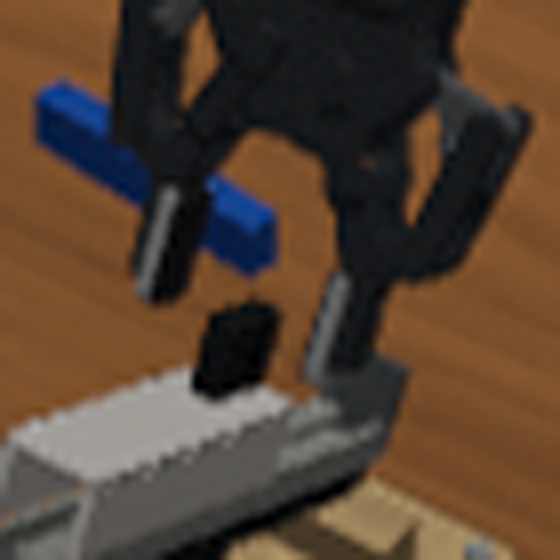

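Fingertips at crop (152,295) and (318,375) now straddle the fin, so I'll close.

servo_tool --newtons 50 --series '[{"hand": 1, "tx": 0, "ty": 0, "tz": 0, "wx": 0, "wy": 0, "wz": 0}, {"hand": 1, "tx": 0, "ty": 0, "tz": 0, "wx": 0, "wy": 0, "wz": 0}, {"hand": 1, "tx": 0, "ty": 0, "tz": 0, "wx": 0, "wy": 0, "wz": 0}, {"hand": 1, "tx": 0, "ty": 0, "tz": 0, "wx": 0, "wy": 0, "wz": 0}, {"hand": 1, "tx": 0, "ty": 0, "tz": 0, "wx": 0, "wy": 0, "wz": 0}, {"hand": 1, "tx": 0, "ty": 0, "tz": 0, "wx": 0, "wy": 0, "wz": 0}]'

```text
time: 5.5
ee_pos: [0.5859, 0.0702, 0.1058]
tool_rot: [-0.003, 1.134, -0.028]
wrist_force: [-4.2, -0.0, 5.4]
grip_width: 0.0107
```

Run:
```python
from h import *
from rig import robot
s=robot.get_state();inch(s)
```

```text
TCP in channel mm [-114.9    0.3   21.4] F in channel [-1.5 -0.1  6.7] w 10.7 t 5.5
```

servo_tool --series '[{"hand": 1, "tx": -0.004, "ty": 0, "tz": -0.03, "wx": 0, "wy": 0, "wz": 0}, {"hand": 1, "tx": -0.004, "ty": 0, "tz": -0.07, "wx": 0, "wy": 0, "wz": 0}, {"hand": 1, "tx": -0.004, "ty": 0, "tz": -0.12, "wx": 0, "wy": 0, "wz": 0}, {"hand": 1, "tx": -0.004, "ty": 0, "tz": -0.17, "wx": 0, "wy": 0, "wz": 0}, {"hand": 1, "tx": -0.004, "ty": 0, "tz": -0.21, "wx": 0, "wy": 0, "wz": 0}, {"hand": 1, "tx": -0.004, "ty": 0, "tz": -0.24, "wx": 0, "wy": 0, "wz": 0}, {"hand": 1, "tx": -0.004, "ty": 0, "tz": -0.26, "wx": 0, "wy": 0, "wz": 0}, {"hand": 1, "tx": -0.004, "ty": 0, "tz": -0.26, "wx": 0, "wy": 0, "wz": 0}]'

```text
time: 6.3
ee_pos: [0.5261, 0.0717, 0.0781]
tool_rot: [-0.005, 1.133, -0.029]
wrist_force: [5.6, 1.9, -9.5]
grip_width: 0.0107
```

Run:
```python
from h import *
from rig import robot
s=robot.get_state();inch(s)
```

```text
TCP in channel mm [-180.8    0.2   21.5] F in channel [  1.   2. -11.] w 10.7 t 6.3
```

servo_tool --series '[{"hand": 1, "tx": 0.003, "ty": 0, "tz": -0.01, "wx": 0, "wy": 0, "wz": 0}, {"hand": 1, "tx": 0.003, "ty": 0, "tz": -0.02, "wx": 0, "wy": 0, "wz": 0}, {"hand": 1, "tx": 0.003, "ty": 0, "tz": -0.025, "wx": 0, "wy": 0, "wz": 0}, {"hand": 1, "tx": 0.003, "ty": 0, "tz": -0.025, "wx": 0, "wy": 0, "wz": 0}]'

```text
time: 6.7
ee_pos: [0.5237, 0.0718, 0.0769]
tool_rot: [-0.001, 1.129, -0.027]
wrist_force: [8.4, -0.8, -2.8]
grip_width: 0.0105
```

Run:
```python
from h import *
from rig import robot
c,s=wcam(robot);inch(s);crop(c["image"],180,60,200,280,2.1,"w5.png")
```

```text
TCP in channel mm [-183.4    0.3   21.4] F in channel [ 6.4 -0.6 -6.1] w 10.5 t 6.7
```

View pics/w5.png

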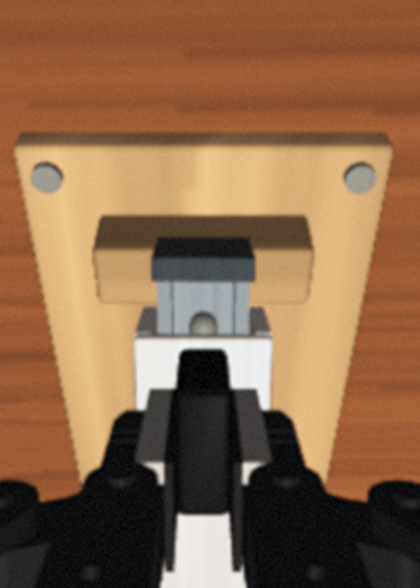

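servo_tool --series '[{"hand": 1, "tx": 0, "ty": 0, "tz": -0.01, "wx": 0, "wy": 0, "wz": 0}, {"hand": 1, "tx": 0, "ty": 0, "tz": -0.02, "wx": 0, "wy": 0, "wz": 0}, {"hand": 1, "tx": 0, "ty": 0, "tz": -0.02, "wx": 0, "wy": 0, "wz": 0}]'

```text
time: 7.05
ee_pos: [0.5239, 0.0719, 0.0771]
tool_rot: [0.003, 1.12, -0.023]
wrist_force: [21.5, -1.9, -14.9]
grip_width: 0.0107
```

Run:
```python
from h import *
from rig import robot
s=robot.get_state();inch(s)
c=robot.camera("top");crop(c["image"],215,120,80,130,4.5,"t5.png")
# mouth prediction
for m in (-.08,-.085): u=proj(c,cp(m,0,.038));print(m,(u-[215,120])*4.5)
```

```text
TCP in channel mm [-183.2    0.4   21.6] F in channel [ 13.2  -1.3 -22.7] w 10.7 t 7.05
-0.08 [142.86590606 285.66524644]
-0.085 [142.81748593 294.71981052]
```

View pics/t5.png

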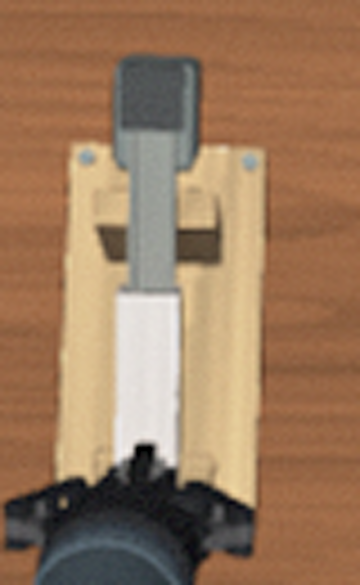

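The rail is hard against its back stop: the force rose to 13 N with no motion, and in the top view the mouth sits at crop row 292 (295 expected at -85 mm). I'll release and retreat.

servo_tool --series '[{"hand": -0.3, "tx": 0, "ty": 0, "tz": 0.018, "wx": 0, "wy": 0, "wz": 0}, {"hand": -0.3, "tx": 0, "ty": 0, "tz": 0.018, "wx": 0, "wy": 0, "wz": 0}, {"hand": -0.3, "tx": 0, "ty": 0, "tz": 0.018, "wx": 0, "wy": 0, "wz": 0}, {"hand": -0.3, "tx": -0.1, "ty": 0, "tz": 0.018, "wx": 0, "wy": 0, "wz": 0}, {"hand": -0.3, "tx": -0.25, "ty": 0, "tz": 0.018, "wx": 0, "wy": 0, "wz": 0}, {"hand": -0.3, "tx": -0.4, "ty": 0, "tz": 0.018, "wx": 0, "wy": 0, "wz": 0}, {"hand": -0.3, "tx": -0.55, "ty": 0, "tz": 0.018, "wx": 0, "wy": 0, "wz": 0}, {"hand": -0.3, "tx": -0.6, "ty": 0, "tz": 0.018, "wx": 0, "wy": 0, "wz": 0}]'

```text
time: 7.9
ee_pos: [0.4569, 0.0748, 0.2141]
tool_rot: [0.007, 1.13, -0.017]
wrist_force: [0.1, 1.3, -0.8]
grip_width: 0.0556
```

Run:
```python
from h import *
from rig import robot
s=robot.get_state();inch(s);show(s)
# strip: x axis angle 29.2deg ; hover
for sg in (1,):
  plan(s,[.457,-.2128,.17],toolR(0,np.radians(29.2),sg))
```

```text
TCP in channel mm [-186.1    1.5  174.1] F in channel [-0.3  1.3 -0.7] w 55.6 t 7.9
t 7.9 pos [0.4569 0.0748 0.2141] F [ 0.1  1.3 -0.8] w 0.0556
axes [[0.426, -0.007, -0.905], [0.023, 1.0, 0.003], [0.904, -0.022, 0.426]] q7 0.71
shift frac [ 0.168 -1.151 -0.049] turn frac [-1.002  0.823  0.219] | dist 0.291 deg 39.5
```

servo_tool --series '[{"hand": -0.3, "tx": 0, "ty": -0.12, "tz": -0.01, "wx": -0.15, "wy": 0.1, "wz": 0.03}, {"hand": -0.3, "tx": 0, "ty": -0.28, "tz": -0.02, "wx": -0.3, "wy": 0.2, "wz": 0.06}, {"hand": -0.3, "tx": 0.03, "ty": -0.44, "tz": -0.03, "wx": -0.45, "wy": 0.3, "wz": 0.1}, {"hand": -0.3, "tx": 0.06, "ty": -0.6, "tz": -0.03, "wx": -0.6, "wy": 0.4, "wz": 0.13}, {"hand": -0.3, "tx": 0.1, "ty": -0.75, "tz": -0.04, "wx": -0.75, "wy": 0.5, "wz": 0.16}, {"hand": -0.3, "tx": 0.13, "ty": -0.88, "tz": -0.04, "wx": -0.9, "wy": 0.6, "wz": 0.2}, {"hand": -0.3, "tx": 0.16, "ty": -0.97, "tz": -0.05, "wx": -0.95, "wy": 0.7, "wz": 0.21}, {"hand": -0.3, "tx": 0.16, "ty": -1.0, "tz": -0.05, "wx": -1.0, "wy": 0.8, "wz": 0.21}]'

```text
time: 8.7
ee_pos: [0.4561, -0.1743, 0.1721]
tool_rot: [-1.456, 1.556, -0.944]
wrist_force: [-0.4, 1.5, 0.7]
grip_width: 0.0557
```

Run:
```python
from h import *
from rig import robot
s=robot.get_state();show(s)
plan(s,[.457,-.2128,.15],toolR(0,np.radians(29.2),1))
```

```text
t 8.7 pos [ 0.4561 -0.1743  0.1721] F [-0.4  1.5  0.7] w 0.0557
axes [[0.009, -0.012, -1.0], [-0.49, 0.871, -0.015], [0.872, 0.49, 0.002]] q7 1.98
shift frac [ 0.09  -0.135 -0.073] turn frac [0.005 0.003 0.028] | dist 0.044 deg 0.9
```

servo_tool --series '[{"hand": -0.3, "tx": 0.05, "ty": -0.09, "tz": -0.05, "wx": 0, "wy": 0, "wz": 0.02}, {"hand": -0.3, "tx": 0.09, "ty": -0.135, "tz": -0.073, "wx": 0, "wy": 0, "wz": 0.028}, {"hand": -0.3, "tx": 0.09, "ty": -0.135, "tz": -0.073, "wx": 0, "wy": 0, "wz": 0.028}, {"hand": -0.3, "tx": 0.09, "ty": -0.135, "tz": -0.073, "wx": 0, "wy": 0, "wz": 0.028}]'

```text
time: 9.1
ee_pos: [0.4367, -0.2062, 0.1622]
tool_rot: [-0.48, 1.554, 0.023]
wrist_force: [-0.3, 0.4, -0.1]
grip_width: 0.0554
```

Run:
```python
from h import *
from rig import robot
c,s=wcam(robot);show(s);im=c["image"];cv2.imwrite("pics/w6.png",im[:,:,::-1])
hsv=cv2.cvtColor(im,cv2.COLOR_RGB2HSV)
m=((hsv[:,:,1]<70)&(hsv[:,:,2]>60)).astype(np.uint8);m[330:]=0
m=cv2.morphologyEx(m,cv2.MORPH_CLOSE,np.ones((5,5)))
n,l,st,ce=cv2.connectedComponentsWithStats(m)
for i in range(1,n):
    if st[i][4]>300:
        r=cv2.minAreaRect(np.argwhere(l==i)[:,::-1].astype(np.float32));print(st[i],r)
        P=np.array([onz(c,*p,0.024) for p in cv2.boxPoints(r)]);print(np.round(P[:,:2],4).tolist(),P.mean(0),np.round([np.linalg.norm(P[0]-P[1]),np.linalg.norm(P[1]-P[2])],3))
```

```text
t 9.1 pos [ 0.4367 -0.2062  0.1622] F [-0.3  0.4 -0.1] w 0.0554
axes [[0.017, 0.0, -1.0], [-0.482, 0.876, -0.008], [0.876, 0.482, 0.015]] q7 2.06
[ 255  142   16  108 1581] ((262.5, 195.5), (107.0, 15.0), 90.0)
[[0.4094, -0.2453], [0.4025, -0.2329], [0.4991, -0.1805], [0.5067, -0.1941]] [ 0.4544083  -0.21320771  0.024     ] [0.014 0.11 ]
[180 249  30  49 513] ((192.94146728515625, 271.10504150390625), (16.176719665527344, 52.208641052246094), 18.824710845947266)
[[0.5944, -0.2443], [0.5324, -0.2526], [0.53, -0.2361], [0.5922, -0.227]] [ 0.56226042 -0.24001294  0.024     ] [0.063 0.017]
[344 249  30  49 506] ((359.5500183105469, 271.6499938964844), (50.91267013549805, 16.443843841552734), 71.56504821777344)
[[0.4629, -0.1128], [0.4501, -0.1018], [0.4893, -0.0556], [0.5029, -0.0668]] [ 0.47628835 -0.08424258  0.024     ] [0.017 0.061]
```

View pics/w6.png

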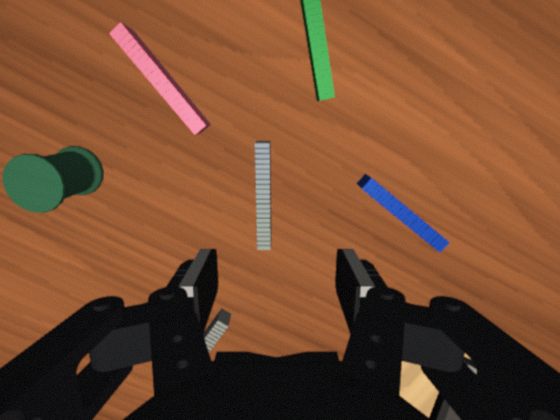

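Run:
```python
from h import *
from rig import robot
s=robot.get_state();show(s);print(np.round(s["qpos"],3),np.round(s["qd"],3))
plan(s,[.4544,-.2132,.15],toolR(0,np.radians(28.3),1))
```

```text
t 9.15 pos [ 0.437  -0.2063  0.1624] F [-0.3  0.   0.6] w 0.0554
axes [[0.017, 0.0, -1.0], [-0.483, 0.876, -0.008], [0.876, 0.483, 0.015]] q7 2.06
[-1.369 -0.411  1.57   2.08   0.463  1.09   2.056] [-0.006  0.004 -0.002 -0.008  0.002 -0.     0.003]
shift frac [ 0.051 -0.057  0.047] turn frac [0.018 0.029 0.016] | dist 0.022 deg 1.1
```

Joints 2 and 3 have drifted onto their limits (-0.41 and 1.57), because the upright arm shares the azimuth turn between joints 1 and 3. I'll unwind that by sweeping left close in, extending, and sweeping back while extended, which mostly uses joint 1.

Run:
```python
from h import *
from rig import robot
s=robot.get_state()
plan(s,[.47,.0,.30],toolR(0,np.radians(0),1))
```

```text
shift frac [-0.548  0.654  0.522] turn frac [0.962 0.032 0.008] | dist 0.25 deg 28.9
```

servo_tool --series '[{"hand": -0.3, "tx": -0.1, "ty": 0.08, "tz": 0.06, "wx": 0.12, "wy": 0, "wz": 0}, {"hand": -0.3, "tx": -0.2, "ty": 0.18, "tz": 0.14, "wx": 0.26, "wy": 0, "wz": 0}, {"hand": -0.3, "tx": -0.3, "ty": 0.28, "tz": 0.22, "wx": 0.4, "wy": 0.01, "wz": 0}, {"hand": -0.3, "tx": -0.4, "ty": 0.38, "tz": 0.3, "wx": 0.55, "wy": 0.01, "wz": 0}, {"hand": -0.3, "tx": -0.48, "ty": 0.48, "tz": 0.38, "wx": 0.7, "wy": 0.02, "wz": 0}, {"hand": -0.3, "tx": -0.53, "ty": 0.56, "tz": 0.45, "wx": 0.82, "wy": 0.03, "wz": 0}, {"hand": -0.3, "tx": -0.55, "ty": 0.62, "tz": 0.5, "wx": 0.92, "wy": 0.03, "wz": 0}, {"hand": -0.3, "tx": -0.55, "ty": 0.65, "tz": 0.52, "wx": 0.96, "wy": 0.03, "wz": 0}]'

```text
time: 9.95
ee_pos: [0.4713, 0.0019, 0.3016]
tool_rot: [-0.862, 1.564, -0.858]
wrist_force: [0.2, -0.1, -0.5]
grip_width: 0.0558
```

Run:
```python
from h import *
from rig import robot
s=robot.get_state();show(s);print(np.round(s["qpos"],3))
plan(s,[.46,.20,.30],toolR(0,np.radians(25),1))
```

```text
t 9.95 pos [0.4713 0.0019 0.3016] F [ 0.2 -0.1 -0.5] w 0.0558
axes [[0.005, -0.005, -1.0], [-0.004, 1.0, -0.005], [1.0, 0.004, 0.005]] q7 1.36
[-1.157 -0.165  0.982  1.918  0.148  1.315  1.356]
shift frac [ 0.002  0.793 -0.042] turn frac [-0.825  0.006  0.012] | dist 0.198 deg 24.8
```

servo_tool --series '[{"hand": -0.3, "tx": 0, "ty": 0.05, "tz": 0.12, "wx": 0, "wy": 0, "wz": 0}, {"hand": -0.3, "tx": 0, "ty": 0.1, "tz": 0.28, "wx": 0, "wy": 0, "wz": 0}, {"hand": -0.3, "tx": 0, "ty": 0.15, "tz": 0.45, "wx": 0, "wy": 0, "wz": 0}, {"hand": -0.3, "tx": 0, "ty": 0.2, "tz": 0.62, "wx": 0, "wy": 0, "wz": 0}, {"hand": -0.3, "tx": 0, "ty": 0.25, "tz": 0.78, "wx": 0, "wy": 0, "wz": 0}, {"hand": -0.3, "tx": 0, "ty": 0.3, "tz": 0.9, "wx": 0, "wy": 0, "wz": 0}, {"hand": -0.3, "tx": 0, "ty": 0.3, "tz": 1.0, "wx": 0, "wy": 0, "wz": 0}, {"hand": -0.3, "tx": 0, "ty": 0.3, "tz": 1.0, "wx": 0, "wy": 0, "wz": 0}]'

```text
time: 10.75
ee_pos: [0.7222, 0.0758, 0.2981]
tool_rot: [-1.446, 1.563, -1.442]
wrist_force: [0.4, 0.3, 0.7]
grip_width: 0.0555
```

Run:
```python
from h import *
from rig import robot
s=robot.get_state();show(s);print(np.round(s["qpos"],3))
plan(s,[.70,-.22,.30],toolR(0,np.radians(0),1))
```

```text
t 10.75 pos [0.7222 0.0758 0.2981] F [0.4 0.3 0.7] w 0.0555
axes [[0.001, -0.007, -1.0], [-0.004, 1.0, -0.007], [1.0, 0.004, 0.001]] q7 1.75
[-0.756  0.64   0.982  1.297 -0.516  1.466  1.754]
shift frac [ 1.000e-03 -1.183e+00 -9.400e-02] turn frac [0.008 0.002 0.014] | dist 0.297 deg 0.5
```

servo_tool --series '[{"hand": -0.3, "tx": 0, "ty": -0.12, "tz": 0.03, "wx": -0.05, "wy": 0, "wz": 0}, {"hand": -0.3, "tx": 0, "ty": -0.28, "tz": 0.05, "wx": -0.1, "wy": 0, "wz": 0}, {"hand": -0.3, "tx": 0, "ty": -0.44, "tz": 0.05, "wx": -0.1, "wy": 0, "wz": 0}, {"hand": -0.3, "tx": 0, "ty": -0.6, "tz": 0.05, "wx": -0.1, "wy": 0, "wz": 0}, {"hand": -0.3, "tx": 0, "ty": -0.75, "tz": 0.05, "wx": -0.1, "wy": 0, "wz": 0}, {"hand": -0.3, "tx": 0, "ty": -0.9, "tz": 0.0, "wx": -0.1, "wy": 0, "wz": 0}, {"hand": -0.3, "tx": 0, "ty": -1.0, "tz": 0.0, "wx": -0.1, "wy": 0, "wz": 0}, {"hand": -0.3, "tx": 0, "ty": -1.0, "tz": 0.0, "wx": -0.1, "wy": 0, "wz": 0}]'

```text
time: 11.55
ee_pos: [0.7173, -0.183, 0.3029]
tool_rot: [-1.41, 1.563, -1.366]
wrist_force: [-0.8, -0.6, -0.0]
grip_width: 0.0557
```

Run:
```python
from h import *
from rig import robot
s=robot.get_state();show(s);print(np.round(s["qpos"],3))
plan(s,[.4544,-.2132,.15],toolR(0,np.radians(28.3),1))
```

```text
t 11.55 pos [ 0.7173 -0.183   0.3029] F [-0.8 -0.6 -0. ] w 0.0557
axes [[0.002, -0.008, -1.0], [-0.044, 0.999, -0.008], [0.999, 0.044, 0.001]] q7 2.14
[-0.372  0.661  0.967  1.249 -0.526  1.484  2.143]
shift frac [ 0.611 -0.07  -1.057] turn frac [-0.86  -0.001  0.015] | dist 0.306 deg 25.8
```

servo_tool --series '[{"hand": -0.3, "tx": 0, "ty": -0.12, "tz": -0.03, "wx": 0, "wy": 0, "wz": 0}, {"hand": -0.3, "tx": 0, "ty": -0.28, "tz": -0.1, "wx": 0, "wy": 0, "wz": 0}, {"hand": -0.3, "tx": 0, "ty": -0.44, "tz": -0.2, "wx": 0, "wy": 0, "wz": 0}, {"hand": -0.3, "tx": 0, "ty": -0.58, "tz": -0.3, "wx": 0, "wy": 0, "wz": 0}, {"hand": -0.3, "tx": 0, "ty": -0.7, "tz": -0.42, "wx": 0, "wy": 0, "wz": 0}, {"hand": -0.3, "tx": 0, "ty": -0.8, "tz": -0.56, "wx": 0, "wy": 0, "wz": 0}, {"hand": -0.3, "tx": 0, "ty": -0.85, "tz": -0.7, "wx": 0, "wy": 0, "wz": 0}, {"hand": -0.3, "tx": 0, "ty": -0.85, "tz": -0.75, "wx": 0, "wy": 0, "wz": 0}]'

```text
time: 12.35
ee_pos: [0.5396, -0.4011, 0.3035]
tool_rot: [-1.305, 1.565, -1.259]
wrist_force: [-0.7, -0.0, 0.1]
grip_width: 0.0555
```

Run:
```python
from h import *
from rig import robot
s=robot.get_state();show(s);print(np.round(s["qpos"],3))
plan(s,[.4544,-.2132,.2],toolR(0,np.radians(28.3),1))
```

```text
t 12.35 pos [ 0.5396 -0.4011  0.3035] F [-0.7 -0.   0.1] w 0.0555
axes [[0.002, -0.005, -1.0], [-0.046, 0.999, -0.005], [0.999, 0.046, 0.001]] q7 2.53
[-0.123  0.524  1.029  1.449 -0.446  1.414  2.53 ]
shift frac [ 0.41   0.769 -0.306] turn frac [-0.855  0.     0.01 ] | dist 0.231 deg 25.6
```

servo_tool --series '[{"hand": -0.3, "tx": 0, "ty": 0.12, "tz": -0.05, "wx": 0, "wy": 0, "wz": 0}, {"hand": -0.3, "tx": 0, "ty": 0.28, "tz": -0.1, "wx": 0, "wy": 0, "wz": 0}, {"hand": -0.3, "tx": 0.05, "ty": 0.44, "tz": -0.17, "wx": -0.1, "wy": 0, "wz": 0}, {"hand": -0.3, "tx": 0.1, "ty": 0.58, "tz": -0.23, "wx": -0.25, "wy": 0, "wz": 0}, {"hand": -0.3, "tx": 0.15, "ty": 0.68, "tz": -0.28, "wx": -0.45, "wy": 0, "wz": 0}, {"hand": -0.3, "tx": 0.2, "ty": 0.75, "tz": -0.3, "wx": -0.65, "wy": 0, "wz": 0}, {"hand": -0.3, "tx": 0.22, "ty": 0.77, "tz": -0.305, "wx": -0.8, "wy": 0, "wz": 0}, {"hand": -0.3, "tx": 0.22, "ty": 0.77, "tz": -0.305, "wx": -0.855, "wy": 0, "wz": 0.01}]'

```text
time: 13.15
ee_pos: [0.4587, -0.2053, 0.2457]
tool_rot: [0.95, 1.566, 1.461]
wrist_force: [-0.3, -0.1, 0.7]
grip_width: 0.0555
```

Run:
```python
from h import *
from rig import robot
s=robot.get_state();show(s);print(np.round(s["qpos"],3))
plan(s,[.4544,-.2132,.1],toolR(0,np.radians(28.3),1))
```

```text
t 13.15 pos [ 0.4587 -0.2053  0.2457] F [-0.3 -0.1  0.7] w 0.0555
axes [[0.001, 0.005, -1.0], [-0.489, 0.872, 0.004], [0.872, 0.489, 0.003]] q7 2.51
[-0.703  0.069  1.106  1.929 -0.072  1.184  2.511]
shift frac [ 0.583 -0.021 -0.032] turn frac [ 0.033  0.005 -0.007] | dist 0.146 deg 1.0
```

servo_tool --series '[{"hand": -0.3, "tx": 0.1, "ty": -0.01, "tz": 0.0, "wx": 0.03, "wy": 0, "wz": -0.007}, {"hand": -0.3, "tx": 0.25, "ty": -0.02, "tz": 0.02, "wx": 0.03, "wy": 0, "wz": -0.007}, {"hand": -0.3, "tx": 0.4, "ty": -0.02, "tz": 0.03, "wx": 0.03, "wy": 0, "wz": -0.007}, {"hand": -0.3, "tx": 0.5, "ty": -0.02, "tz": 0.03, "wx": 0.03, "wy": 0, "wz": -0.007}, {"hand": -0.3, "tx": 0.62, "ty": -0.02, "tz": 0.03, "wx": 0.03, "wy": 0, "wz": -0.007}, {"hand": -0.3, "tx": 0.7, "ty": -0.02, "tz": 0.03, "wx": 0.03, "wy": 0, "wz": -0.007}, {"hand": -0.3, "tx": 0.7, "ty": -0.02, "tz": 0.03, "wx": 0.03, "wy": 0, "wz": -0.007}]'

```text
time: 13.85
ee_pos: [0.4661, -0.2076, 0.0692]
tool_rot: [2.873, 1.568, -2.921]
wrist_force: [0.1, 0.1, -0.0]
grip_width: 0.0551
```

Run:
```python
from h import *
from rig import robot
c,s=wcam(robot);show(s);print(np.round(s["qpos"],3))
cv2.imwrite("pics/w7.png",c["image"][:,:,::-1])
a=np.radians(28.3);plan(s,[.4544+.015*np.cos(a),-.2132+.015*np.sin(a),-.0165],toolR(0,a,1))
```

```text
t 13.85 pos [ 0.4661 -0.2076  0.0692] F [ 0.1  0.1 -0. ] w 0.0551
axes [[-0.003, -0.001, -1.0], [-0.47, 0.883, 0.001], [0.883, 0.47, -0.003]] q7 2.79
[-0.438  0.421  0.915  2.069 -0.44   0.858  2.791]
shift frac [0.343 0.002 0.009] turn frac [-0.009 -0.005 -0.001] | dist 0.086 deg 0.3
```

View pics/w7.png

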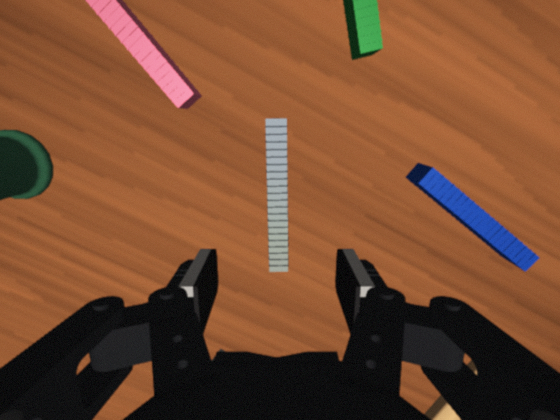

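The strip spans (277,118)–(278,271) and is centred between the fingers. Joint 7 is at 2.79 of 2.85, so I'll take the equivalent half-turn grasp and unwind it.

servo_tool --series '[{"hand": -0.3, "tx": 0, "ty": 0, "tz": 0, "wx": 0.28, "wy": 0, "wz": 0}, {"hand": -0.3, "tx": 0, "ty": 0, "tz": 0, "wx": 0.56, "wy": 0, "wz": 0}, {"hand": -0.3, "tx": 0, "ty": 0, "tz": 0, "wx": 0.84, "wy": 0, "wz": 0}, {"hand": -0.3, "tx": 0, "ty": 0, "tz": 0, "wx": 1, "wy": 0, "wz": 0}]'

```text
time: 14.3
ee_pos: [0.4702, -0.2101, 0.0738]
tool_rot: [-0.365, 1.563, -0.405]
wrist_force: [0.6, 0.4, -0.0]
grip_width: 0.0556
```

servo_tool --series '[{"hand": -0.3, "tx": 0, "ty": 0, "tz": 0, "wx": 0.28, "wy": 0, "wz": 0}, {"hand": -0.3, "tx": 0, "ty": 0, "tz": 0, "wx": 0.56, "wy": 0, "wz": 0}, {"hand": -0.3, "tx": 0, "ty": 0, "tz": 0, "wx": 0.84, "wy": 0, "wz": 0}, {"hand": -0.3, "tx": 0, "ty": 0, "tz": 0, "wx": 1, "wy": 0, "wz": 0}]'

```text
time: 14.7
ee_pos: [0.4703, -0.2099, 0.0737]
tool_rot: [0.161, 1.563, -0.402]
wrist_force: [0.2, 0.3, -0.2]
grip_width: 0.0552
```

servo_tool --series '[{"hand": -0.3, "tx": 0, "ty": 0, "tz": 0, "wx": 0.28, "wy": 0, "wz": 0}, {"hand": -0.3, "tx": 0, "ty": 0, "tz": 0, "wx": 0.56, "wy": 0, "wz": 0}, {"hand": -0.3, "tx": 0, "ty": 0, "tz": 0, "wx": 0.84, "wy": 0, "wz": 0}, {"hand": -0.3, "tx": 0, "ty": 0, "tz": 0, "wx": 1, "wy": 0, "wz": 0}]'

```text
time: 15.1
ee_pos: [0.4704, -0.2098, 0.0736]
tool_rot: [0.689, 1.563, -0.397]
wrist_force: [-0.3, 0.3, 0.9]
grip_width: 0.0555
```

servo_tool --series '[{"hand": -0.3, "tx": 0, "ty": 0, "tz": 0, "wx": 0.28, "wy": 0, "wz": 0}, {"hand": -0.3, "tx": 0, "ty": 0, "tz": 0, "wx": 0.56, "wy": 0, "wz": 0}, {"hand": -0.3, "tx": 0, "ty": 0, "tz": 0, "wx": 0.84, "wy": 0, "wz": 0}, {"hand": -0.3, "tx": 0, "ty": 0, "tz": 0, "wx": 1, "wy": 0, "wz": 0}]'

```text
time: 15.5
ee_pos: [0.4704, -0.2096, 0.0735]
tool_rot: [1.211, 1.564, -0.398]
wrist_force: [-0.1, 0.1, -0.1]
grip_width: 0.0558
```

servo_tool --series '[{"hand": -0.3, "tx": 0, "ty": 0, "tz": 0, "wx": 0.28, "wy": 0, "wz": 0}, {"hand": -0.3, "tx": 0, "ty": 0, "tz": 0, "wx": 0.56, "wy": 0, "wz": 0}, {"hand": -0.3, "tx": 0, "ty": 0, "tz": 0, "wx": 0.84, "wy": 0, "wz": 0}, {"hand": -0.3, "tx": 0, "ty": 0, "tz": 0, "wx": 1, "wy": 0, "wz": 0}]'

```text
time: 15.9
ee_pos: [0.4704, -0.2095, 0.0734]
tool_rot: [1.738, 1.564, -0.394]
wrist_force: [-0.6, -0.2, -0.1]
grip_width: 0.0555
```

servo_tool --series '[{"hand": -0.3, "tx": 0, "ty": 0, "tz": 0, "wx": 0.28, "wy": 0, "wz": 0}, {"hand": -0.3, "tx": 0, "ty": 0, "tz": 0, "wx": 0.56, "wy": 0, "wz": 0}, {"hand": -0.3, "tx": 0, "ty": 0, "tz": 0, "wx": 0.84, "wy": 0, "wz": 0}, {"hand": -0.3, "tx": 0, "ty": 0, "tz": 0, "wx": 1, "wy": 0, "wz": 0}, {"hand": -0.3, "tx": 0, "ty": 0, "tz": 0, "wx": 1, "wy": 0, "wz": 0}]'

```text
time: 16.4
ee_pos: [0.4702, -0.2097, 0.0731]
tool_rot: [2.138, 1.564, -0.513]
wrist_force: [-1.5, 0.3, -0.3]
grip_width: 0.0554
```

Run:
```python
from h import *
from rig import robot
c,s=wcam(robot);show(s);print(np.round(s["qpos"],3))
im=c["image"];cv2.imwrite("pics/w8.png",im[:,:,::-1])
hsv=cv2.cvtColor(im,cv2.COLOR_RGB2HSV)
m=((hsv[:,:,1]<70)&(hsv[:,:,2]>60)).astype(np.uint8);m[330:]=0
m=cv2.morphologyEx(m,cv2.MORPH_CLOSE,np.ones((5,5)))
n,l,st,ce=cv2.connectedComponentsWithStats(m)
for i in range(1,n):
    if st[i][4]>300:
        r=cv2.minAreaRect(np.argwhere(l==i)[:,::-1].astype(np.float32));print(st[i],r)
        P=np.array([onz(c,*p,0.024) for p in cv2.boxPoints(r)]);print(np.round(P[:,:2],4).tolist(),P.mean(0),np.round([np.linalg.norm(P[0]-P[1]),np.linalg.norm(P[1]-P[2])],3))
a=np.radians(28.3);plan(s,[.4544+.015*np.cos(a),-.2132+.015*np.sin(a),-.0165],toolR(0,a,-1))
```

```text
t 16.4 pos [ 0.4702 -0.2097  0.0731] F [-1.5  0.3 -0.3] w 0.0554
axes [[0.006, -0.003, -1.0], [0.471, -0.882, 0.005], [-0.882, -0.471, -0.003]] q7 0.16
[-0.721  0.97   1.49   2.071 -1.061  1.23   0.156]
[332   0  30  22 318] ((346.5, 10.5), (21.0, 29.0), 90.0)
[[0.6059, -0.1757], [0.6142, -0.1913], [0.6045, -0.1974], [0.5961, -0.1816]] [ 0.60518761 -0.18649823  0.024     ] [0.018 0.011]
[ 259  156   22  145 2808] ((269.656982421875, 228.02005004882812), (143.80490112304688, 20.41563606262207), 89.14490509033203)
[[0.5009, -0.1796], [0.5076, -0.1918], [0.4106, -0.2457], [0.403, -0.2319]] [ 0.45552222 -0.21223338  0.024     ] [0.014 0.111]
[180 249  30  49 505] ((193.0850067138672, 271.1566162109375), (15.851350784301758, 52.20673370361328), 18.799882888793945)
[[0.3782, -0.1725], [0.4215, -0.1671], [0.423, -0.1786], [0.3795, -0.1845]] [ 0.40054443 -0.17566981  0.024     ] [0.044 0.012]
[344 249  30  49 508] ((359.6885986328125, 271.6450500488281), (50.88471221923828, 16.41042137145996), 71.93952178955078)
[[0.4692, -0.2674], [0.4781, -0.2755], [0.4497, -0.3076], [0.4403, -0.2993]] [ 0.4593393  -0.28741646  0.024     ] [0.012 0.043]
shift frac [ 0.358 -0.02   0.003] turn frac [-0.007 -0.007 -0.01 ] | dist 0.09 deg 0.4
```

View pics/w8.png

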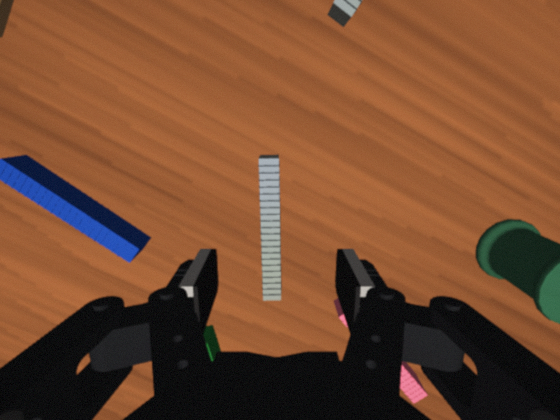

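servo_tool --series '[{"hand": -0.3, "tx": 0.06, "ty": -0.018, "tz": 0, "wx": -0.007, "wy": -0.007, "wz": -0.01}, {"hand": -0.3, "tx": 0.14, "ty": -0.018, "tz": 0, "wx": -0.007, "wy": -0.007, "wz": -0.01}, {"hand": -0.3, "tx": 0.22, "ty": -0.018, "tz": 0, "wx": -0.007, "wy": -0.007, "wz": -0.01}, {"hand": -0.3, "tx": 0.29, "ty": -0.018, "tz": 0, "wx": -0.007, "wy": -0.007, "wz": -0.01}, {"hand": -0.3, "tx": 0.32, "ty": -0.018, "tz": 0, "wx": -0.007, "wy": -0.007, "wz": -0.01}, {"hand": -0.3, "tx": 0.34, "ty": -0.018, "tz": 0, "wx": -0.007, "wy": -0.007, "wz": -0.01}, {"hand": -0.3, "tx": 0.34, "ty": -0.018, "tz": 0, "wx": -0.007, "wy": -0.007, "wz": -0.01}]'

```text
time: 17.15
ee_pos: [0.4663, -0.2068, -0.0134]
tool_rot: [-0.553, 1.568, 3.08]
wrist_force: [0.2, -0.3, -0.3]
grip_width: 0.0557
```

Run:
```python
from h import *
from rig import robot
c,s=wcam(robot);show(s);print(np.round(s["qpos"],3))
crop(c["image"],150,80,260,280,2.1,"w9.png")
sc=robot.camera("scene");crop(sc["image"],190,110,90,110,5.4,"s9.png")
a=np.radians(28.3);plan(s,[.4682,-.2056,-.0165],toolR(0,a,-1))
```

```text
t 17.15 pos [ 0.4663 -0.2068 -0.0134] F [ 0.2 -0.3 -0.3] w 0.0557
axes [[-0.003, 0.0, -1.0], [0.472, -0.882, -0.001], [-0.882, -0.472, 0.002]] q7 0.22
[-0.652  1.042  1.32   2.106 -1.198  1.114  0.218]
shift frac [ 0.012 -0.001 -0.009] turn frac [-0.005  0.004  0.003] | dist 0.004 deg 0.2
```

View pics/w9.png

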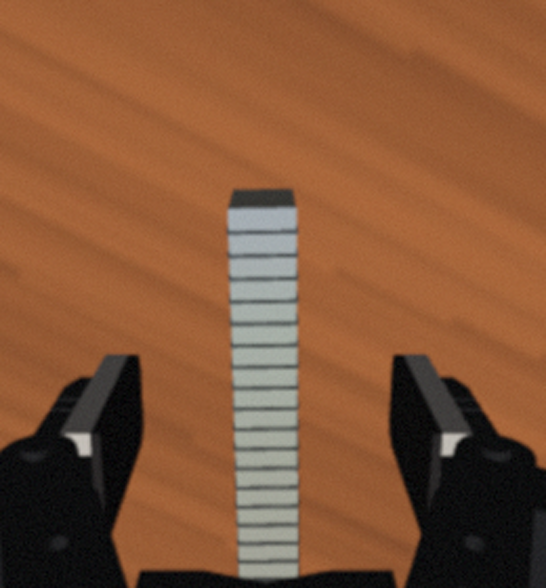

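View pics/s9.png

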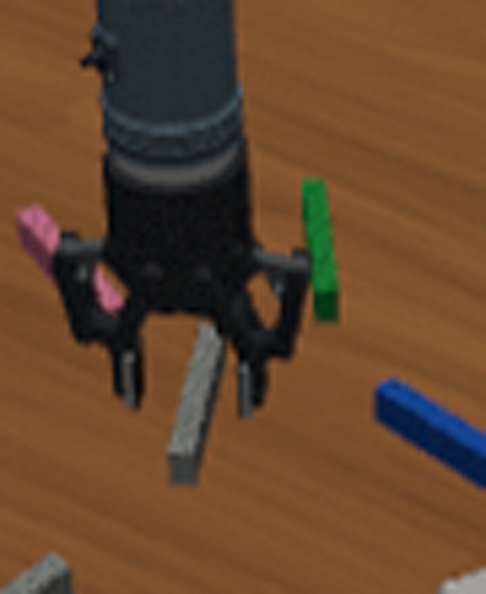

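The strip is centred between the fingers, with the tips already about 4 mm below its crown. Closing swings them to about 11 mm below, leaving about 13 mm free underneath for the channel walls. Closing now.

servo_tool --newtons 60 --series '[{"hand": 1, "tx": 0, "ty": 0, "tz": -0.008, "wx": 0, "wy": 0, "wz": 0}, {"hand": 1, "tx": 0, "ty": 0, "tz": -0.008, "wx": 0, "wy": 0, "wz": 0}, {"hand": 1, "tx": 0, "ty": 0, "tz": -0.008, "wx": 0, "wy": 0, "wz": 0}, {"hand": 1, "tx": 0, "ty": 0, "tz": -0.008, "wx": 0, "wy": 0, "wz": 0}, {"hand": 1, "tx": 0, "ty": 0, "tz": -0.008, "wx": 0, "wy": 0, "wz": 0}, {"hand": 1, "tx": 0, "ty": 0, "tz": -0.008, "wx": 0, "wy": 0, "wz": 0}, {"hand": 1, "tx": 0, "ty": 0, "tz": -0.008, "wx": 0, "wy": 0, "wz": 0}]'

```text
time: 17.95
ee_pos: [0.4687, -0.2063, -0.0125]
tool_rot: [-0.223, 1.57, -2.874]
wrist_force: [-0.7, 1.3, 5.1]
grip_width: 0.0116
```

Run:
```python
from h import *
from rig import robot
c,s=wcam(robot);show(s)
crop(c["image"],150,80,260,280,2.1,"w10.png")
```

```text
t 17.95 pos [ 0.4687 -0.2063 -0.0125] F [-0.7  1.3  5.1] w 0.0116
axes [[-0.001, -0.0, -1.0], [0.471, -0.882, -0.0], [-0.882, -0.471, 0.001]] q7 0.21
```

View pics/w10.png

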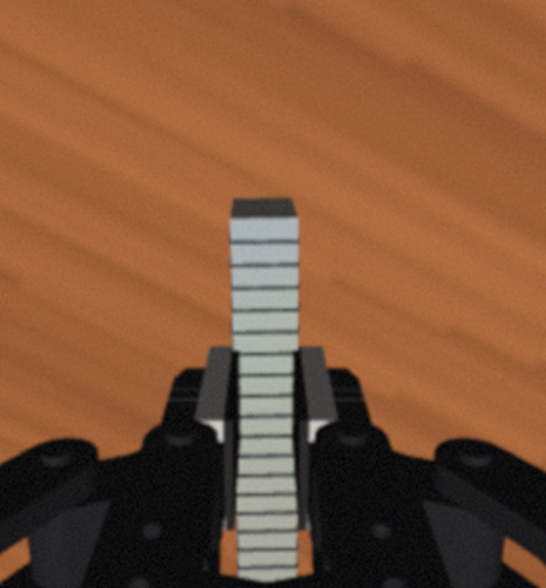

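servo_tool --series '[{"hand": 1, "tx": -0.03, "ty": 0, "tz": 0, "wx": 0, "wy": 0, "wz": 0}, {"hand": 1, "tx": -0.12, "ty": 0, "tz": 0, "wx": 0, "wy": 0, "wz": 0}, {"hand": 1, "tx": -0.28, "ty": 0, "tz": 0, "wx": 0, "wy": 0, "wz": 0}, {"hand": 1, "tx": -0.45, "ty": 0, "tz": 0, "wx": 0, "wy": 0, "wz": 0}, {"hand": 1, "tx": -0.62, "ty": 0, "tz": 0, "wx": 0, "wy": 0, "wz": 0}, {"hand": 1, "tx": -0.78, "ty": 0, "tz": 0, "wx": 0, "wy": 0, "wz": 0}, {"hand": 1, "tx": -0.85, "ty": 0, "tz": 0, "wx": 0, "wy": 0, "wz": 0}, {"hand": 1, "tx": -0.85, "ty": 0, "tz": 0, "wx": 0, "wy": 0, "wz": 0}]'

```text
time: 18.8
ee_pos: [0.47, -0.207, 0.2021]
tool_rot: [2.866, 1.566, 0.215]
wrist_force: [0.0, 0.2, -1.6]
grip_width: 0.0114
```

Run:
```python
from h import *
from rig import robot
s=robot.get_state();show(s);print(np.round(s["qpos"],3))
sc=robot.camera("scene");crop(sc["image"],170,80,120,130,4.5,"s11.png")
```

```text
t 18.8 pos [ 0.47   -0.207   0.2021] F [ 0.   0.2 -1.6] w 0.0114
axes [[0.004, 0.001, -1.0], [0.471, -0.882, 0.001], [-0.882, -0.471, -0.004]] q7 -0.13
[-0.852  0.6    1.568  1.964 -0.642  1.246 -0.133]
```

View pics/s11.png

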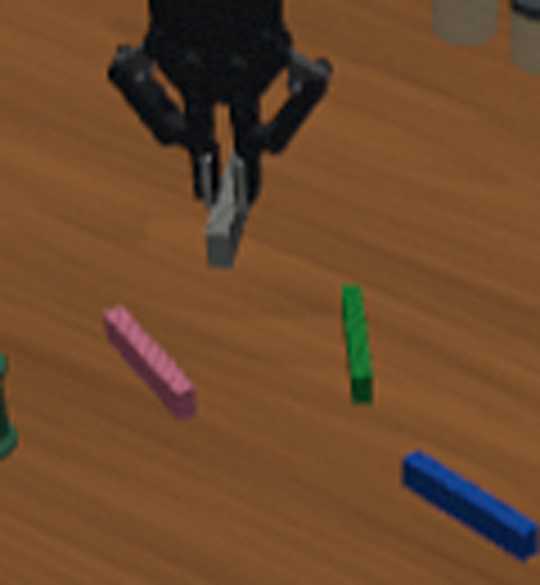

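```bash
cat >> h.py <<'E'
LT,HB=0.0701,0.0125
def strip_goal(xt,zt,th,y=0):
    th=np.radians(th);x=xt/1000+LT*np.cos(th)+HB*np.sin(th);z=zt/1000+LT*np.sin(th)-HB*np.cos(th)
    return cp(x,y/1000,z),toolR(SL+th,YAW,-1)
def sstate(s):
    o,C=chan();p=C.T@(s["ee_pos"]-o);Rc=C.T@Rt(s);a=-Rc[:,2];th=np.arcsin(a[2]);
    n=-Rc[:,0]
    tail=p-LT*a+HB*n*1.0
    print("tail mm",np.round(tail*1000,1),"nose mm",np.round((tail+.11*a)*1000,1),"th",np.degrees(th).round(2),"yawerr",np.degrees(a[1]).round(2),"roll",np.degrees(np.arcsin(Rc[2,1])).round(2));inch(s);print("q",np.round(s["qpos"],2))
E
sed -i 's/z=zt\/1000+LT\*np.sin(th)-HB\*np.cos(th)/z=zt\/1000+LT*np.sin(th)-HB*np.cos(th)/' h.py
python3 - <<'E'
from h import *
from rig import robot
s=robot.get_state()
plan(s,*strip_goal(-70,90,12)); print(strip_goal(-70,90,12)[0])
plan(s,[.5,-.05,.28],toolR(SL*.6,.1,-1))
E
```

```text
shift frac [-0.074 -0.603 -1.194] turn frac [0.952 1.203 0.322] | dist 0.335 deg 47.0
[0.66104268 0.06798711 0.21918871]
shift frac [-0.319 -0.491 -0.404] turn frac [0.742 0.491 0.101] | dist 0.178 deg 26.9
```

servo_tool --series '[{"hand": 1, "tx": -0.08, "ty": -0.06, "tz": -0.05, "wx": 0.1, "wy": 0.05, "wz": 0.01}, {"hand": 1, "tx": -0.16, "ty": -0.14, "tz": -0.12, "wx": 0.2, "wy": 0.13, "wz": 0.02}, {"hand": 1, "tx": -0.24, "ty": -0.24, "tz": -0.19, "wx": 0.32, "wy": 0.22, "wz": 0.04}, {"hand": 1, "tx": -0.3, "ty": -0.33, "tz": -0.26, "wx": 0.45, "wy": 0.31, "wz": 0.06}, {"hand": 1, "tx": -0.32, "ty": -0.41, "tz": -0.33, "wx": 0.58, "wy": 0.4, "wz": 0.08}, {"hand": 1, "tx": -0.32, "ty": -0.47, "tz": -0.39, "wx": 0.7, "wy": 0.47, "wz": 0.1}, {"hand": 1, "tx": -0.32, "ty": -0.49, "tz": -0.4, "wx": 0.74, "wy": 0.49, "wz": 0.1}, {"hand": 1, "tx": -0.32, "ty": -0.49, "tz": -0.4, "wx": 0.74, "wy": 0.49, "wz": 0.1}]'

```text
time: 19.65
ee_pos: [0.4973, -0.0435, 0.2782]
tool_rot: [3.137, 1.314, 0.107]
wrist_force: [0.4, -0.2, -1.6]
grip_width: 0.0114
```

Run:
```python
from h import *
from rig import robot
s=robot.get_state();show(s);sstate(s)
plan(s,*strip_goal(-70,90,12))
```

```text
t 19.65 pos [ 0.4973 -0.0435  0.2782] F [ 0.4 -0.2 -1.6] w 0.0114
axes [[0.253, 0.027, -0.967], [0.111, -0.994, 0.001], [-0.961, -0.108, -0.254]] q7 -1.67
tail mm [-185.7 -125.5  238.3] nose mm [ -78.4 -110.9  219.1] th -10.06 yawerr 7.61 roll -3.26
TCP in channel mm [-119.6 -115.7  213.8] F in channel [-0.3 -0.2 -1.6] w 11.4 t 19.65
q [-0.92 -0.3   0.81  2.08  0.25  1.03 -1.67]
shift frac [ 0.406 -0.371 -0.618] turn frac [0.239 0.741 0.113] | dist 0.207 deg 23.6
```

servo_tool --series '[{"hand": 1, "tx": 0.02, "ty": -0.04, "tz": -0.1, "wx": 0.04, "wy": 0.1, "wz": 0.02}, {"hand": 1, "tx": 0.06, "ty": -0.1, "tz": -0.22, "wx": 0.08, "wy": 0.25, "wz": 0.04}, {"hand": 1, "tx": 0.1, "ty": -0.18, "tz": -0.36, "wx": 0.13, "wy": 0.4, "wz": 0.06}, {"hand": 1, "tx": 0.16, "ty": -0.26, "tz": -0.5, "wx": 0.18, "wy": 0.55, "wz": 0.08}, {"hand": 1, "tx": 0.25, "ty": -0.33, "tz": -0.58, "wx": 0.22, "wy": 0.68, "wz": 0.1}, {"hand": 1, "tx": 0.35, "ty": -0.36, "tz": -0.61, "wx": 0.24, "wy": 0.74, "wz": 0.11}, {"hand": 1, "tx": 0.4, "ty": -0.37, "tz": -0.62, "wx": 0.24, "wy": 0.74, "wz": 0.113}, {"hand": 1, "tx": 0.4, "ty": -0.37, "tz": -0.62, "wx": 0.24, "wy": 0.74, "wz": 0.113}]'

```text
time: 20.45
ee_pos: [0.6605, 0.0577, 0.2145]
tool_rot: [3.127, 0.936, -0.049]
wrist_force: [-0.4, -0.0, -2.0]
grip_width: 0.0113
```

Run:
```python
from h import *
from rig import robot
c,s=wcam(robot);sstate(s);cv2.imwrite("pics/w12.png",c["image"][:,:,::-1])
sc=robot.camera("scene");crop(sc["image"],200,130,140,150,4,"s12.png")
plan(s,*strip_goal(-73,40,12));plan(s,*strip_goal(-73,3,12))
```

```text
tail mm [-72.3  -9.9  86.6] nose mm [ 35.6 -10.3 108.3] th 11.35 yawerr -0.19 roll 0.72
TCP in channel mm [ -1.1 -10.3  88.2] F in channel [-1.2 -0.1 -1.6] w 11.3 t 20.45
q [-0.94  0.07  0.74  2.13  0.32  0.36 -2.09]
shift frac [ 0.179 -0.044  0.039] turn frac [-0.006  0.022 -0.026] | dist 0.047 deg 1.0
shift frac [ 0.324 -0.045  0.068] turn frac [-0.006  0.022 -0.026] | dist 0.083 deg 1.0
```

View pics/w12.png

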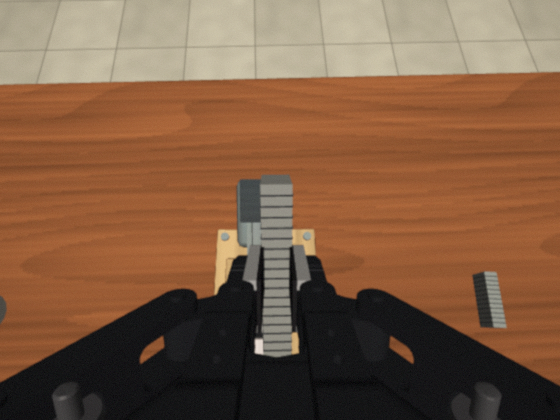

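View pics/s12.png

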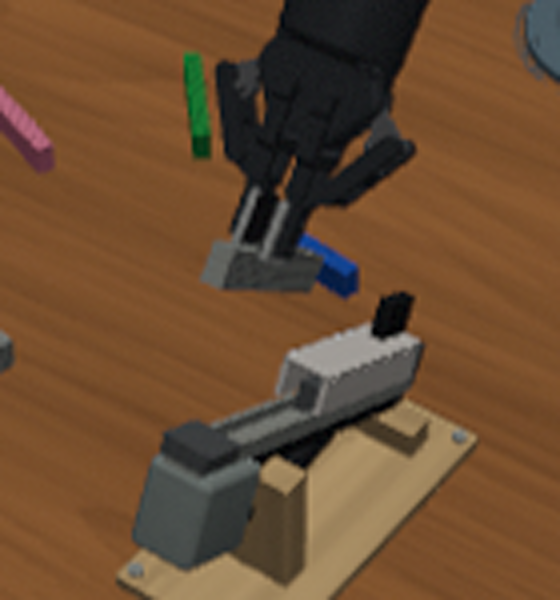

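Run:
```python
from h import *
from rig import robot
c,s=wcam(robot);sc=robot.camera("scene")
Rc=Rt(s);a=-Rc[:,2];n=-Rc[:,0];l=-Rc[:,1]
tail=s["ee_pos"]-LT*a+HB*n
vw=sc["image"].copy();wv=c["image"].copy()
big=cv2.resize(vw[130:280,200:340],None,fx=4,fy=4,interpolation=cv2.INTER_CUBIC)
for x in (0,.11):
  for z in (0,.024):
    for y in (-.007,.007):
      p=tail+a*x+n*z+l*y;u=(proj(sc,p)-[200,130])*4;w=proj(c,p);print(x,z,y,u.round(),w.round())
      cv2.circle(big,tuple(int(v) for v in u),3,(255,0,0),-1);cv2.circle(wv,tuple(int(v) for v in w),2,(255,0,0),-1)
cv2.imwrite("pics/s13.png",big[:,:,::-1]);cv2.imwrite("pics/w13.png",cv2.resize(wv[150:380,180:380],None,fx=2.5,fy=2.5)[:,:,::-1])
```

```text
0 0 -0.007 [291. 281.] [288. 356.]
0 0 0.007 [310. 290.] [264. 356.]
0 0.024 -0.007 [306. 244.] [290. 389.]
0 0.024 0.007 [325. 254.] [263. 389.]
0.11 0 -0.007 [198. 276.] [290. 173.]
0.11 0 0.007 [218. 286.] [262. 173.]
0.11 0.024 -0.007 [214. 236.] [292. 182.]
0.11 0.024 0.007 [233. 246.] [260. 182.]
```

View pics/s13.png

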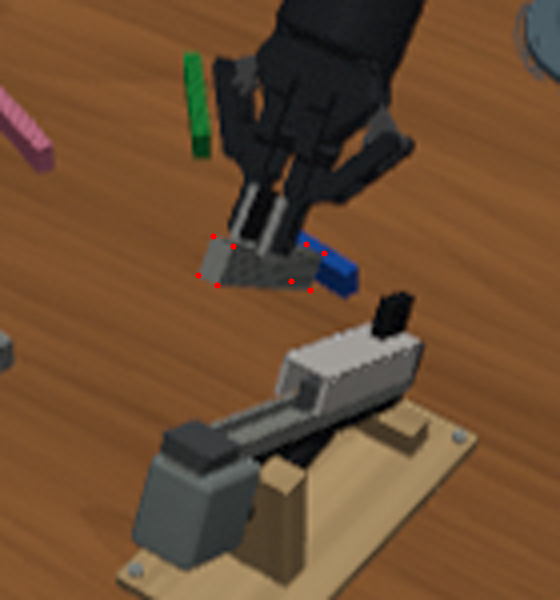

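View pics/w13.png

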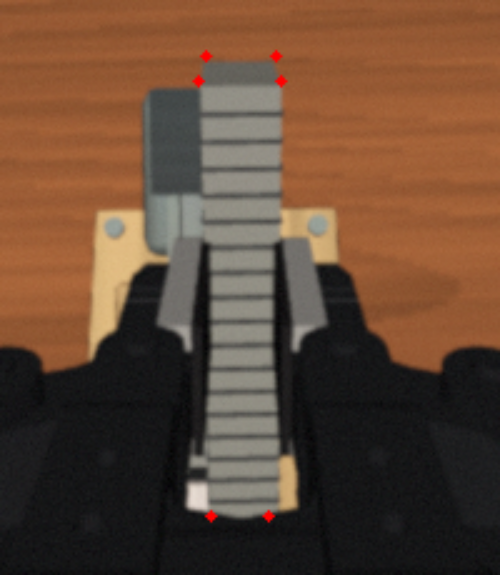

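The predicted strip corners (red) fall on the imaged strip within 1–2 px in both views, so the grip model holds. I'll descend above the channel.

servo_tool --series '[{"hand": 1, "tx": 0.04, "ty": -0.02, "tz": 0.01, "wx": 0, "wy": 0.01, "wz": -0.01}, {"hand": 1, "tx": 0.1, "ty": -0.046, "tz": 0.02, "wx": -0.006, "wy": 0.02, "wz": -0.026}, {"hand": 1, "tx": 0.15, "ty": -0.046, "tz": 0.035, "wx": -0.006, "wy": 0.022, "wz": -0.026}, {"hand": 1, "tx": 0.18, "ty": -0.046, "tz": 0.039, "wx": -0.006, "wy": 0.022, "wz": -0.026}, {"hand": 1, "tx": 0.18, "ty": -0.046, "tz": 0.039, "wx": -0.006, "wy": 0.022, "wz": -0.026}, {"hand": 1, "tx": 0.18, "ty": -0.046, "tz": 0.039, "wx": -0.006, "wy": 0.022, "wz": -0.026}]'

```text
time: 21.25
ee_pos: [0.6847, 0.0689, 0.1811]
tool_rot: [-3.126, 0.912, -0.015]
wrist_force: [0.1, 0.6, -1.0]
grip_width: 0.0117
```

```bash
sed -i 's/^LT,HB=.*/LT,HB=0.0707,0.0125/' h.py
python3 - <<'E'
from h import *
from rig import robot
c,s=wcam(robot);sstate(s);crop(c["image"],190,140,180,230,2.6,"w14.png")
plan(s,*strip_goal(-74,3,12,.5))
for q in [(0,.016,.012),(0,-.016,.012),(.035,.016,.012),(.035,-.016,.012)]: print(((proj(c,cp(*q))-[190,140])*2.6).round())
E
```

```text
tail mm [-65.2   2.   44.5] nose mm [42.1  1.2 68.8] th 12.75 yawerr -0.38 roll -0.45
TCP in channel mm [ 6.5  1.6 47.9] F in channel [-0.3  0.6 -1. ] w 11.7 t 21.25
q [-0.85  0.19  0.67  2.12  0.15  0.23 -1.97]
shift frac [0.158 0.006 0.071] turn frac [-0.013 -0.025  0.013] | dist 0.043 deg 0.9
[170. 260.]
[292. 259.]
[169. 127.]
[292. 126.]
```

View pics/w14.png

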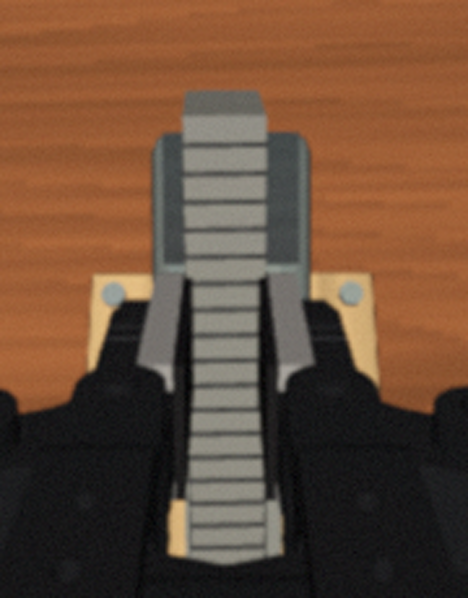

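servo_tool --series '[{"hand": 1, "tx": 0.03, "ty": 0.006, "tz": 0.03, "wx": -0.013, "wy": -0.025, "wz": 0.013}, {"hand": 1, "tx": 0.06, "ty": 0.006, "tz": 0.071, "wx": -0.013, "wy": -0.025, "wz": 0.013}, {"hand": 1, "tx": 0.09, "ty": 0.006, "tz": 0.071, "wx": -0.013, "wy": -0.025, "wz": 0.013}, {"hand": 1, "tx": 0.11, "ty": 0.006, "tz": 0.071, "wx": -0.013, "wy": -0.025, "wz": 0.013}, {"hand": 1, "tx": 0.11, "ty": 0.006, "tz": 0.071, "wx": -0.013, "wy": -0.025, "wz": 0.013}, {"hand": 1, "tx": 0.11, "ty": 0.006, "tz": 0.071, "wx": -0.013, "wy": -0.025, "wz": 0.013}]'

```text
time: 21.9
ee_pos: [0.6873, 0.0679, 0.1475]
tool_rot: [3.14, 0.926, -0.027]
wrist_force: [-0.7, 0.4, -0.9]
grip_width: 0.0116
```

Run:
```python
from h import *
from rig import robot
s=robot.get_state();sstate(s)
plan(s,*strip_goal(-74,3,12,.5))
plan(s,*strip_goal(-86,3,12,.5))
sc=robot.camera("scene");crop(sc["image"],230,160,90,110,5,"s15.png")
```

```text
tail mm [-77.1   0.5  13.9] nose mm [30.5  0.6 36.7] th 11.95 yawerr 0.06 roll 0.05
TCP in channel mm [-5.3  0.6 16.3] F in channel [-1.   0.4 -0.5] w 11.6 t 21.9
q [-0.78  0.25  0.6   2.13  0.1   0.18 -1.92]
shift frac [ 0.045  0.    -0.003] turn frac [ 0.002  0.002 -0.001] | dist 0.011 deg 0.1
shift frac [0.035 0.    0.044] turn frac [ 0.002  0.002 -0.001] | dist 0.014 deg 0.1
```

View pics/s15.png

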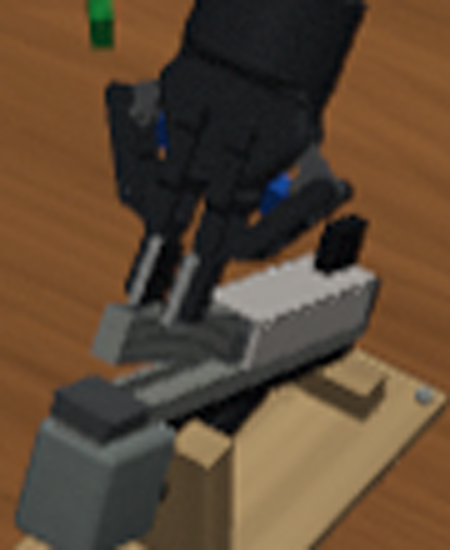

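servo_tool --series '[{"hand": 1, "tx": 0.015, "ty": 0, "tz": -0.003, "wx": 0, "wy": 0, "wz": 0}, {"hand": 1, "tx": 0.03, "ty": 0, "tz": -0.003, "wx": 0, "wy": 0, "wz": 0}, {"hand": 1, "tx": 0.043, "ty": 0, "tz": -0.003, "wx": 0, "wy": 0, "wz": 0}, {"hand": 1, "tx": 0.043, "ty": 0, "tz": -0.003, "wx": 0, "wy": 0, "wz": 0}, {"hand": 1, "tx": 0.043, "ty": 0, "tz": -0.003, "wx": 0, "wy": 0, "wz": 0}]'

```text
time: 22.45
ee_pos: [0.694, 0.0678, 0.1392]
tool_rot: [3.14, 0.926, -0.027]
wrist_force: [-0.8, 0.2, -0.9]
grip_width: 0.0114
```

Run:
```python
from h import *
from rig import robot
s=robot.get_state();sstate(s)
plan(s,*strip_goal(-86,3,12,.5))
plan(s,*strip_goal(-100,3,12,.5))
```

```text
tail mm [-74.6   0.6   3.6] nose mm [33.1  0.8 26.3] th 11.92 yawerr 0.07 roll 0.04
TCP in channel mm [-2.8  0.7  6. ] F in channel [-1.1  0.2 -0.5] w 11.4 t 22.45
q [-0.74  0.28  0.56  2.11  0.07  0.16 -1.91]
shift frac [-0.008  0.001  0.045] turn frac [ 0.002  0.003 -0.001] | dist 0.011 deg 0.1
shift frac [-0.019  0.001  0.1  ] turn frac [ 0.002  0.003 -0.001] | dist 0.025 deg 0.1
```

servo_tool --series '[{"hand": 1, "tx": -0.004, "ty": 0, "tz": 0.02, "wx": 0, "wy": 0, "wz": 0}, {"hand": 1, "tx": -0.008, "ty": 0, "tz": 0.04, "wx": 0, "wy": 0, "wz": 0}, {"hand": 1, "tx": -0.011, "ty": 0, "tz": 0.055, "wx": 0, "wy": 0, "wz": 0}, {"hand": 1, "tx": -0.013, "ty": 0, "tz": 0.065, "wx": 0, "wy": 0, "wz": 0}, {"hand": 1, "tx": -0.013, "ty": 0, "tz": 0.065, "wx": 0, "wy": 0, "wz": 0}]'

```text
time: 22.95
ee_pos: [0.6783, 0.0685, 0.1317]
tool_rot: [3.14, 0.927, -0.026]
wrist_force: [1.6, -0.3, -1.2]
grip_width: 0.0118
```

Run:
```python
from h import *
from rig import robot
s=robot.get_state();sstate(s)
sc=robot.camera("scene");crop(sc["image"],230,160,90,110,5,"s16.png")
plan(s,*strip_goal(-104,3,11,.5))
```

```text
tail mm [-92.    0.9   3.5] nose mm [15.7  1.  26.1] th 11.88 yawerr 0.09 roll 0.02
TCP in channel mm [-20.2   1.    5.8] F in channel [ 1.  -0.2 -1.8] w 11.8 t 22.95
q [-0.79  0.27  0.6   2.15  0.09  0.14 -1.93]
shift frac [-0.004  0.002  0.048] turn frac [ 0.003 -0.029 -0.   ] | dist 0.012 deg 0.9
```

View pics/s16.png

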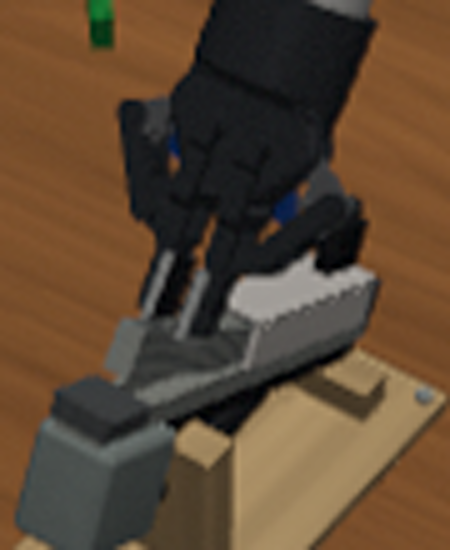

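The tail is under the rail and follower contact is starting about where expected (x≈-92). I'll press on.

servo_tool --series '[{"hand": 1, "tx": -0.001, "ty": 0.002, "tz": 0.012, "wx": 0, "wy": -0.01, "wz": 0}, {"hand": 1, "tx": -0.002, "ty": 0.002, "tz": 0.024, "wx": 0, "wy": -0.02, "wz": 0}, {"hand": 1, "tx": -0.004, "ty": 0.002, "tz": 0.036, "wx": 0, "wy": -0.03, "wz": 0}, {"hand": 1, "tx": -0.004, "ty": 0.002, "tz": 0.048, "wx": 0, "wy": -0.03, "wz": 0}, {"hand": 1, "tx": -0.004, "ty": 0.002, "tz": 0.048, "wx": 0, "wy": -0.03, "wz": 0}]'

```text
time: 23.5
ee_pos: [0.6707, 0.0683, 0.1276]
tool_rot: [-3.141, 0.938, -0.025]
wrist_force: [5.0, -0.1, 1.8]
grip_width: 0.0118
```

Run:
```python
from h import *
from rig import robot
s=robot.get_state();sstate(s)
plan(s,*strip_goal(-107,2,8.5,.5))
```

```text
tail mm [-100.6    0.5    3.7] nose mm [ 7.3  0.6 25.2] th 11.27 yawerr 0.03 roll -0.04
TCP in channel mm [-28.8   0.6   5.3] F in channel [ 5.3 -0.  -0.4] w 11.8 t 23.5
q [-0.79  0.26  0.6   2.17  0.09  0.14 -1.93]
shift frac [0.015 0.    0.029] turn frac [ 0.001 -0.092  0.002] | dist 0.008 deg 2.8
```

servo_tool --series '[{"hand": 1, "tx": 0.004, "ty": 0, "tz": 0.008, "wx": 0, "wy": -0.02, "wz": 0}, {"hand": 1, "tx": 0.008, "ty": 0, "tz": 0.015, "wx": 0, "wy": -0.05, "wz": 0}, {"hand": 1, "tx": 0.012, "ty": 0, "tz": 0.022, "wx": 0, "wy": -0.07, "wz": 0}, {"hand": 1, "tx": 0.015, "ty": 0, "tz": 0.029, "wx": 0, "wy": -0.09, "wz": 0}, {"hand": 1, "tx": 0.015, "ty": 0, "tz": 0.029, "wx": 0, "wy": -0.09, "wz": 0}]'

```text
time: 24.0
ee_pos: [0.6666, 0.0684, 0.1197]
tool_rot: [-3.141, 0.987, -0.025]
wrist_force: [4.2, -0.4, 6.0]
grip_width: 0.0117
```

Run:
```python
from h import *
from rig import robot
s=robot.get_state();sstate(s)
plan(s,*strip_goal(-110,2,8.5,.3))
```

```text
tail mm [-107.6    0.5    1.8] nose mm [ 1.2  0.6 18. ] th 8.46 yawerr 0.03 roll -0.03
TCP in channel mm [-35.9   0.6  -0.1] F in channel [ 6.3 -0.3  3.7] w 11.7 t 24.0
q [-0.72  0.27  0.53  2.14  0.05  0.2  -1.89]
shift frac [-0.002  0.001  0.009] turn frac [0.001 0.001 0.001] | dist 0.002 deg 0.1
```

servo_tool --series '[{"hand": 1, "tx": -0.002, "ty": 0, "tz": 0.004, "wx": 0, "wy": 0, "wz": 0}, {"hand": 1, "tx": -0.002, "ty": 0, "tz": 0.008, "wx": 0, "wy": 0, "wz": 0}, {"hand": 1, "tx": -0.002, "ty": 0, "tz": 0.008, "wx": 0, "wy": 0, "wz": 0}]'

```text
time: 24.3
ee_pos: [0.6644, 0.0685, 0.1189]
tool_rot: [-3.142, 0.987, -0.025]
wrist_force: [5.7, -0.7, 5.8]
grip_width: 0.0118
```

Run:
```python
from h import *
from rig import robot
s=robot.get_state();sstate(s)
```

```text
tail mm [-110.     0.5    2. ] nose mm [-1.2  0.6 18.2] th 8.47 yawerr 0.04 roll -0.03
TCP in channel mm [-38.2   0.6   0.1] F in channel [ 7.6 -0.5  2.9] w 11.8 t 24.3
q [-0.72  0.27  0.53  2.14  0.06  0.2  -1.89]
```

servo_tool --series '[{"hand": 1, "tx": 0, "ty": 0, "tz": 0.004, "wx": 0, "wy": 0, "wz": 0}, {"hand": 1, "tx": 0, "ty": 0, "tz": 0.006, "wx": 0, "wy": 0, "wz": 0}, {"hand": 1, "tx": 0, "ty": 0, "tz": 0.006, "wx": 0, "wy": 0, "wz": 0}]'

```text
time: 24.6
ee_pos: [0.6635, 0.0685, 0.1184]
tool_rot: [-3.141, 0.986, -0.025]
wrist_force: [4.9, -1.0, 5.2]
grip_width: 0.0119
```

Run:
```python
from h import *
from rig import robot
s=robot.get_state();sstate(s)
c,s=wcam(robot);crop(c["image"],190,120,180,230,2.6,"w17.png")
for q in [(0,.016,.012),(0,-.016,.012),(.035,.016,.012),(.035,-.016,.012)]: print(((proj(c,cp(*q))-[190,120])*2.6).round())
```

```text
tail mm [-111.     0.6    1.9] nose mm [-2.2  0.6 18.2] th 8.51 yawerr 0.04 roll -0.03
TCP in channel mm [-39.2   0.6  -0. ] F in channel [ 6.6 -0.8  2.6] w 11.9 t 24.6
q [-0.72  0.27  0.54  2.15  0.06  0.19 -1.9 ]
[147. 129.]
[307. 129.]
[146. -52.]
[309. -51.]
```

View pics/w17.png

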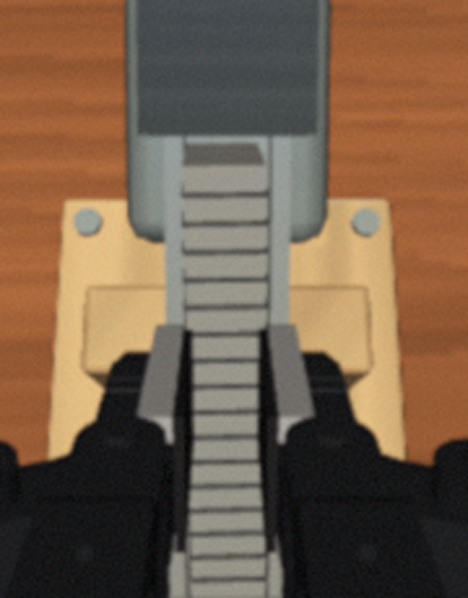

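```bash
cat >> h.py <<'E'
def onch(c,u,v,z):
    o,C=chan();p,d=ray(c,u,v);p=C.T@(p-o);d=C.T@d;return (p+d*(z-p[2])/d[2])*1000
E
python3 - <<'E'
from h import *
from rig import robot
c,s=wcam(robot)
f=lambda u,v,z:print(onch(c,190+u/2.6,120+v/2.6,z).round(1))
f(227,134,.012);f(225,143,.0182);f(225,163,.0182+.0237);f(138,134,.012);f(317,134,.012);f(184,143,.0182);f(265,143,.0182);f(167,280,.009);f(290,280,.009)
E
```

```text
[-1.  0. 12.]
[-2.6  0.4 18.2]
[-5.3  0.5 41.9]
[-1.  17.9 12. ]
[ -1. -18.  12.]
[-2.6  8.4 18.2]
[-2.6 -7.3 18.2]
[-31.3  12.5   9. ]
[-31.3 -13.1   9. ]
```

The nose wall's edge is at crop row 134 and the strip's lower front edge at 143: a 1.6 mm gap behind the wall at only about 7 N. The follower is nearly at its stop but not forced. I'll tip the nose down about the tail.

Run:
```python
from h import *
from rig import robot
s=robot.get_state()
plan(s,*strip_goal(-111.2,1.9,4,.1));plan(s,*strip_goal(-111.2,1.5,0,.1))
```

```text
shift frac [0.022 0.002 0.006] turn frac [ 0.001 -0.15   0.001] | dist 0.006 deg 4.5
shift frac [0.043 0.002 0.012] turn frac [ 0.001 -0.284  0.001] | dist 0.011 deg 8.5
```

servo_tool --series '[{"hand": 1, "tx": 0.006, "ty": 0.001, "tz": 0.002, "wx": 0, "wy": -0.04, "wz": 0}, {"hand": 1, "tx": 0.012, "ty": 0.002, "tz": 0.004, "wx": 0, "wy": -0.08, "wz": 0}, {"hand": 1, "tx": 0.017, "ty": 0.002, "tz": 0.005, "wx": 0, "wy": -0.12, "wz": 0}, {"hand": 1, "tx": 0.022, "ty": 0.002, "tz": 0.006, "wx": 0, "wy": -0.15, "wz": 0}, {"hand": 1, "tx": 0.022, "ty": 0.002, "tz": 0.006, "wx": 0, "wy": -0.15, "wz": 0}]'

```text
time: 25.2
ee_pos: [0.6658, 0.0683, 0.1132]
tool_rot: [-3.14, 1.064, -0.024]
wrist_force: [6.0, -0.9, 4.8]
grip_width: 0.0117
```

Run:
```python
from h import *
from rig import robot
c,s=wcam(robot);sstate(s);crop(c["image"],190,120,180,230,2.6,"w18.png")
plan(s,*strip_goal(-111.2,1.5,0,.1))
```

```text
tail mm [-110.7    0.4    1.8] nose mm [-1.   0.5  9.5] th 4.03 yawerr 0.03 roll -0.05
TCP in channel mm [-39.3   0.5  -5.7] F in channel [ 7.5 -0.7  1.8] w 11.7 t 25.2
q [-0.62  0.29  0.44  2.08 -0.01  0.3  -1.81]
shift frac [0.021 0.001 0.006] turn frac [ 0.001 -0.134  0.002] | dist 0.005 deg 4.0
```

View pics/w18.png

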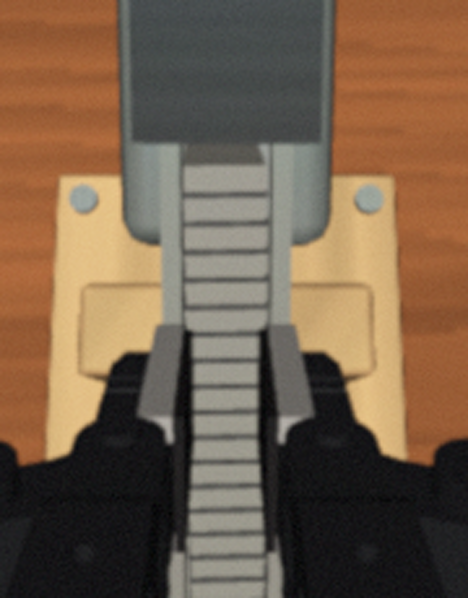

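servo_tool --series '[{"hand": 1, "tx": 0.006, "ty": 0.001, "tz": 0.003, "wx": 0, "wy": -0.04, "wz": 0}, {"hand": 1, "tx": 0.012, "ty": 0.001, "tz": 0.005, "wx": 0, "wy": -0.08, "wz": 0}, {"hand": 1, "tx": 0.018, "ty": 0.001, "tz": 0.007, "wx": 0, "wy": -0.12, "wz": 0}, {"hand": 1, "tx": 0.021, "ty": 0.001, "tz": 0.007, "wx": 0, "wy": -0.134, "wz": 0}, {"hand": 1, "tx": 0.021, "ty": 0.001, "tz": 0.007, "wx": 0, "wy": -0.134, "wz": 0}]'

```text
time: 25.75
ee_pos: [0.6667, 0.0682, 0.1077]
tool_rot: [-3.14, 1.134, -0.024]
wrist_force: [5.5, 1.9, 6.2]
grip_width: 0.0117
```

Run:
```python
from h import *
from rig import robot
s=robot.get_state();sstate(s)
sc=robot.camera("scene");crop(sc["image"],230,160,90,110,5,"s19.png")
```

```text
tail mm [-111.5    0.3    1.4] nose mm [-1.5  0.4  1.5] th 0.01 yawerr 0.04 roll -0.06
TCP in channel mm [-40.8   0.3 -11. ] F in channel [7.6 2.1 3.3] w 11.7 t 25.75
q [-0.57  0.32  0.4   2.02 -0.06  0.4  -1.76]
```

View pics/s19.png

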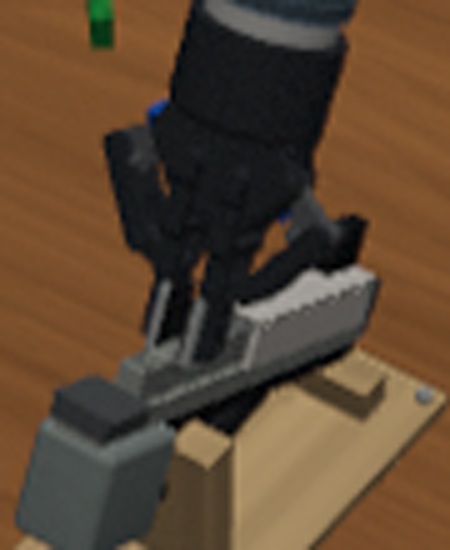

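servo_tool --series '[{"hand": 1, "tx": 0.004, "ty": 0, "tz": 0, "wx": 0, "wy": 0, "wz": 0}, {"hand": 1, "tx": 0.006, "ty": 0, "tz": 0, "wx": 0, "wy": 0, "wz": 0}, {"hand": 1, "tx": 0.006, "ty": 0, "tz": 0, "wx": 0, "wy": 0, "wz": 0}]'

```text
time: 26.1
ee_pos: [0.6667, 0.0683, 0.1064]
tool_rot: [-3.14, 1.135, -0.023]
wrist_force: [2.2, -0.9, 7.7]
grip_width: 0.0116
```

Run:
```python
from h import *
from rig import robot
s=robot.get_state();sstate(s)
```

```text
tail mm [-112.1    0.3    0.3] nose mm [-2.1  0.4  0.3] th -0.02 yawerr 0.05 roll -0.07
TCP in channel mm [-41.4   0.4 -12.2] F in channel [ 5.3 -0.9  6. ] w 11.6 t 26.1
q [-0.56  0.32  0.4   2.02 -0.06  0.4  -1.76]
```

servo_tool --series '[{"hand": 1, "tx": 0.004, "ty": 0, "tz": -0.002, "wx": 0, "wy": 0, "wz": 0}, {"hand": 1, "tx": 0.006, "ty": 0, "tz": -0.002, "wx": 0, "wy": 0, "wz": 0}, {"hand": 1, "tx": 0.006, "ty": 0, "tz": -0.002, "wx": 0, "wy": 0, "wz": 0}]'

```text
time: 26.4
ee_pos: [0.6667, 0.0683, 0.1062]
tool_rot: [-3.138, 1.137, -0.022]
wrist_force: [-7.2, -0.9, 20.0]
grip_width: 0.0116
```

Run:
```python
from h import *
from rig import robot
s=robot.get_state();sstate(s)
c,s=wcam(robot);crop(c["image"],190,120,180,230,2.6,"w20.png")
```

```text
tail mm [-112.2    0.4    0.2] nose mm [-2.2  0.5 -0.1] th -0.15 yawerr 0.02 roll -0.1
TCP in channel mm [-41.5   0.5 -12.5] F in channel [ 1.9 -1.1 21.1] w 11.6 t 26.4
q [-0.56  0.32  0.4   2.02 -0.06  0.4  -1.75]
```

View pics/w20.png

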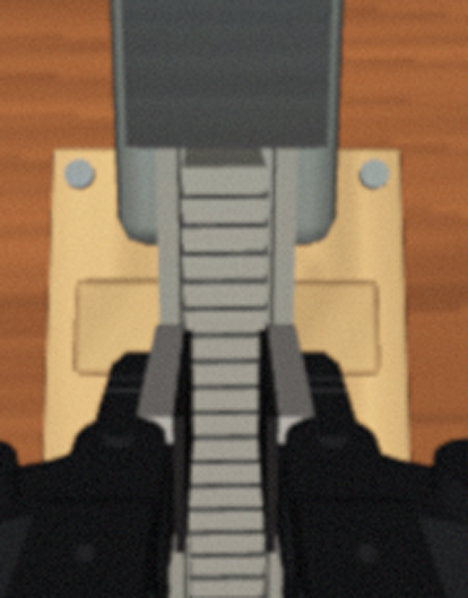

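Floor contact is firm: underside at +0.2 mm, 21 N down, θ≈0. I'll ease off and release so the follower presses the strip to the wall.

servo_tool --series '[{"hand": 1, "tx": -0.005, "ty": 0, "tz": -0.003, "wx": 0, "wy": 0, "wz": 0}, {"hand": 1, "tx": -0.005, "ty": 0, "tz": -0.006, "wx": 0, "wy": 0, "wz": 0}, {"hand": -0.2, "tx": -0.005, "ty": 0, "tz": -0.006, "wx": 0, "wy": 0, "wz": 0}, {"hand": -0.2, "tx": -0.005, "ty": 0, "tz": -0.006, "wx": 0, "wy": 0, "wz": 0}, {"hand": -0.2, "tx": -0.005, "ty": 0, "tz": -0.006, "wx": 0, "wy": 0, "wz": 0}, {"hand": -0.2, "tx": -0.005, "ty": 0, "tz": -0.006, "wx": 0, "wy": 0, "wz": 0}]'

```text
time: 27.05
ee_pos: [0.665, 0.0672, 0.1033]
tool_rot: [3.137, 1.142, -0.029]
wrist_force: [0.5, 0.5, 0.4]
grip_width: 0.0512
```

Run:
```python
from h import *
from rig import robot
c,s=wcam(robot);sstate(s);crop(c["image"],190,120,180,230,2.6,"w21.png")
sc=robot.camera("scene");crop(sc["image"],230,160,90,110,5,"s21.png")
f=lambda u,v,z:print(onch(c,190+u/2.6,120+v/2.6,z).round(1))
```

```text
tail mm [-114.8   -0.8   -1.3] nose mm [-4.8 -0.6 -2.2] th -0.45 yawerr 0.1 roll 0.07
TCP in channel mm [-44.2  -0.7 -14.4] F in channel [0.6 0.5 0.2] w 51.2 t 27.05
q [-0.56  0.32  0.4   2.02 -0.06  0.4  -1.75]
```

View pics/w21.png

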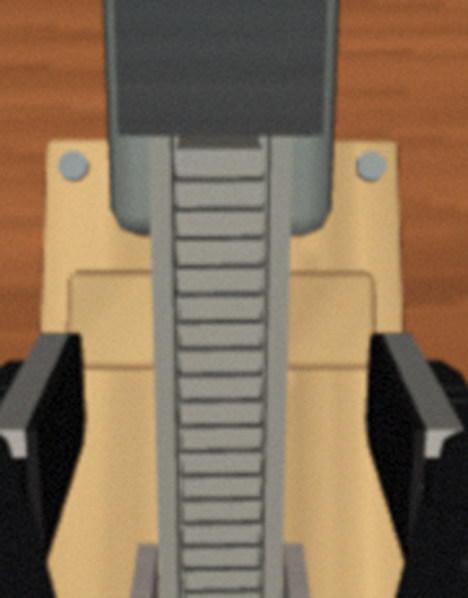

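View pics/s21.png

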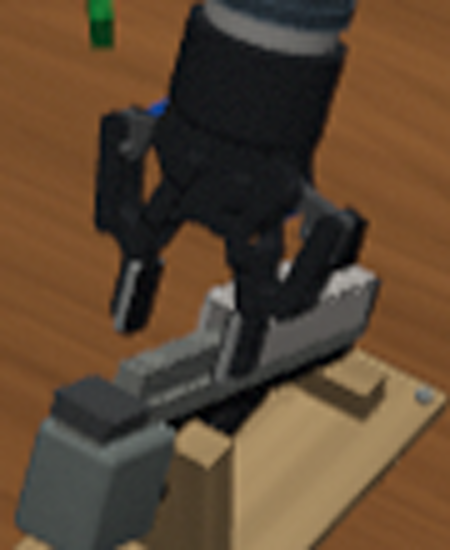

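Run:
```python
from h import *
from rig import robot
c,s=wcam(robot)
f=lambda u,v,z:print(onch(c,190+u/2.6,120+v/2.6,z).round(1))
f(220,135,.012);f(220,148.5,.024)
# retreat plan, regrasp of fin w/ current flip: fin at x=-183
plan(s,cp(-.085,0,.11),toolR(SL,YAW,-1));plan(s,cp(-.183,0,.09),toolR(SL,YAW,-1))
```

```text
[ 0.2  0.2 12. ]
[ 0.   0.1 24. ]
shift frac [-0.495 -0.002  0.172] turn frac [ 0.003  0.011 -0.002] | dist 0.131 deg 0.3
shift frac [-0.413 -0.003  0.563] turn frac [ 0.003  0.011 -0.002] | dist 0.175 deg 0.3
```

The strip's front face is flush with the nose wall (0.0 vs 0.2 mm) and its crown is at the right height. I'll go back to the fin.

servo_tool --series '[{"hand": -0.2, "tx": -0.1, "ty": 0, "tz": 0, "wx": 0, "wy": 0, "wz": 0}, {"hand": -0.2, "tx": -0.25, "ty": 0, "tz": 0, "wx": 0, "wy": 0, "wz": 0}, {"hand": -0.2, "tx": -0.38, "ty": 0, "tz": 0.1, "wx": 0, "wy": 0.01, "wz": 0}, {"hand": -0.2, "tx": -0.41, "ty": 0, "tz": 0.22, "wx": 0, "wy": 0.01, "wz": 0}, {"hand": -0.2, "tx": -0.41, "ty": 0, "tz": 0.36, "wx": 0, "wy": 0.01, "wz": 0}, {"hand": -0.2, "tx": -0.41, "ty": 0, "tz": 0.5, "wx": 0, "wy": 0.01, "wz": 0}, {"hand": -0.2, "tx": -0.41, "ty": 0, "tz": 0.563, "wx": 0, "wy": 0.01, "wz": 0}, {"hand": -0.2, "tx": -0.41, "ty": 0, "tz": 0.563, "wx": 0, "wy": 0.01, "wz": 0}]'

```text
time: 28.0
ee_pos: [0.4929, 0.0711, 0.1371]
tool_rot: [3.137, 1.137, -0.029]
wrist_force: [0.0, -0.2, 0.9]
grip_width: 0.0514
```

Run:
```python
from h import *
from rig import robot
c,s=wcam(robot);inch(s);print(np.round(s["qpos"],2));cv2.imwrite("pics/w22.png",c["image"][:,:,::-1])
plan(s,cp(-.183,.0003,.0205),toolR(SL,YAW,-1))
```

```text
TCP in channel mm [-185.9   -1.3   89. ] F in channel [ 0.4 -0.2  0.8] w 51.4 t 28.0
[-0.77 -0.1   0.42  2.37  0.42  0.49 -2.27]
shift frac [ 0.274 -0.007 -0.012] turn frac [ 0.005  0.005 -0.002] | dist 0.069 deg 0.2
```

View pics/w22.png

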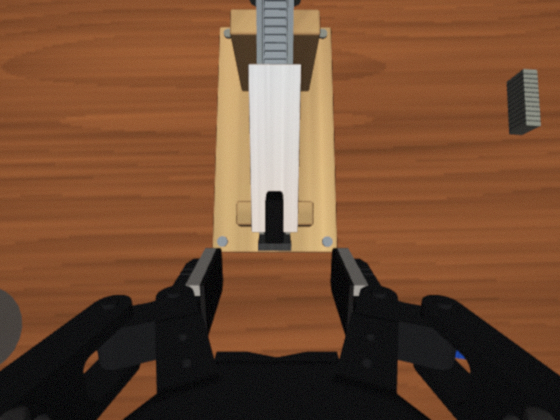

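servo_tool --series '[{"hand": -0.2, "tx": 0.06, "ty": -0.005, "tz": -0.01, "wx": 0, "wy": 0, "wz": 0}, {"hand": -0.2, "tx": 0.14, "ty": -0.006, "tz": -0.012, "wx": 0, "wy": 0, "wz": 0}, {"hand": -0.2, "tx": 0.21, "ty": -0.006, "tz": -0.012, "wx": 0, "wy": 0, "wz": 0}, {"hand": -0.2, "tx": 0.25, "ty": -0.006, "tz": -0.012, "wx": 0, "wy": 0, "wz": 0}, {"hand": -0.2, "tx": 0.265, "ty": -0.006, "tz": -0.012, "wx": 0, "wy": 0, "wz": 0}, {"hand": -0.2, "tx": 0.265, "ty": -0.006, "tz": -0.012, "wx": 0, "wy": 0, "wz": 0}]'

```text
time: 28.65
ee_pos: [0.529, 0.0722, 0.0811]
tool_rot: [3.138, 1.131, -0.029]
wrist_force: [0.3, 0.3, 0.0]
grip_width: 0.0511
```

Run:
```python
from h import *
from rig import robot
s=robot.get_state();inch(s);print(np.round(s["qpos"],2))
sc=robot.camera("scene");crop(sc["image"],240,160,100,100,5.5,"s23.png")
plan(s,cp(-.183,.0003,.0205),toolR(SL,YAW,-1))
```

```text
TCP in channel mm [-176.9    0.8   23. ] F in channel [ 0.2  0.3 -0.1] w 51.1 t 28.65
[-0.74  0.11  0.46  2.34  0.31  0.29 -2.17]
shift frac [0.01  0.002 0.024] turn frac [ 0.002 -0.006 -0.002] | dist 0.007 deg 0.2
```

View pics/s23.png

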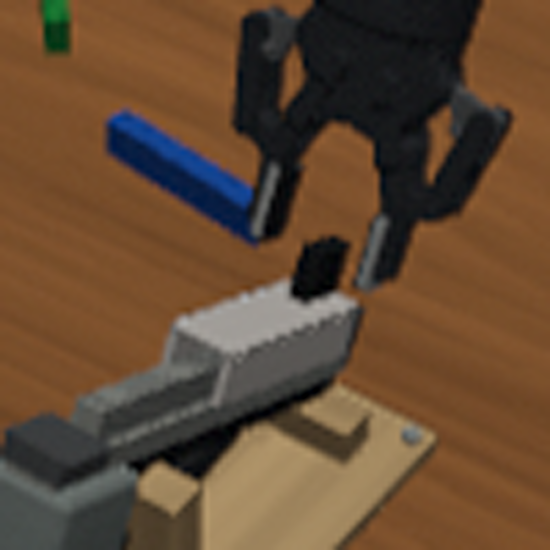

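servo_tool --newtons 50 --series '[{"hand": -0.2, "tx": 0.008, "ty": 0.002, "tz": 0.022, "wx": 0, "wy": 0, "wz": 0}, {"hand": -0.2, "tx": 0.008, "ty": 0.002, "tz": 0.022, "wx": 0, "wy": 0, "wz": 0}, {"hand": 1, "tx": 0.008, "ty": 0.002, "tz": 0.022, "wx": 0, "wy": 0, "wz": 0}, {"hand": 1, "tx": 0.008, "ty": 0.002, "tz": 0.022, "wx": 0, "wy": 0, "wz": 0}, {"hand": 1, "tx": 0.008, "ty": 0.002, "tz": 0.022, "wx": 0, "wy": 0, "wz": 0}, {"hand": 1, "tx": 0.008, "ty": 0.002, "tz": 0.022, "wx": 0, "wy": 0, "wz": 0}, {"hand": 1, "tx": 0.008, "ty": 0.002, "tz": 0.022, "wx": 0, "wy": 0, "wz": 0}]'

```text
time: 29.4
ee_pos: [0.5234, 0.0719, 0.077]
tool_rot: [3.14, 1.132, -0.027]
wrist_force: [-2.9, 0.4, 6.1]
grip_width: 0.0108
```

Run:
```python
from h import *
from rig import robot
s=robot.get_state();inch(s)
plan(s,cp(-.098,.0003,.0205),toolR(SL,YAW,-1))
```

```text
TCP in channel mm [-183.8    0.3   21.7] F in channel [-0.1  0.3  6.8] w 10.8 t 29.4
shift frac [ 0.005  0.    -0.343] turn frac [ 0.001 -0.004 -0.001] | dist 0.086 deg 0.1
```

Fin gripped (10.8 mm). I'll slide the rail up in stages, watching the force.

servo_tool --series '[{"hand": 1, "tx": -0.003, "ty": 0, "tz": -0.03, "wx": 0, "wy": 0, "wz": 0}, {"hand": 1, "tx": -0.003, "ty": 0, "tz": -0.07, "wx": 0, "wy": 0, "wz": 0}, {"hand": 1, "tx": -0.003, "ty": 0, "tz": -0.12, "wx": 0, "wy": 0, "wz": 0}, {"hand": 1, "tx": -0.003, "ty": 0, "tz": -0.16, "wx": 0, "wy": 0, "wz": 0}, {"hand": 1, "tx": -0.003, "ty": 0, "tz": -0.18, "wx": 0, "wy": 0, "wz": 0}]'

```text
time: 29.9
ee_pos: [0.5609, 0.0708, 0.0945]
tool_rot: [3.136, 1.139, -0.03]
wrist_force: [-7.5, 0.8, 2.4]
grip_width: 0.0105
```

Run:
```python
from h import *
from rig import robot
s=robot.get_state();inch(s)
```

```text
TCP in channel mm [-142.3    0.2   21.7] F in channel [-5.8  0.6  5.3] w 10.5 t 29.9
```

servo_tool --series '[{"hand": 1, "tx": 0, "ty": 0, "tz": -0.03, "wx": 0, "wy": 0, "wz": 0}, {"hand": 1, "tx": 0, "ty": 0, "tz": -0.07, "wx": 0, "wy": 0, "wz": 0}, {"hand": 1, "tx": 0, "ty": 0, "tz": -0.11, "wx": 0, "wy": 0, "wz": 0}, {"hand": 1, "tx": 0, "ty": 0, "tz": -0.14, "wx": 0, "wy": 0, "wz": 0}, {"hand": 1, "tx": 0, "ty": 0, "tz": -0.15, "wx": 0, "wy": 0, "wz": 0}, {"hand": 1, "tx": 0, "ty": 0, "tz": -0.15, "wx": 0, "wy": 0, "wz": 0}]'

```text
time: 30.5
ee_pos: [0.5956, 0.07, 0.1108]
tool_rot: [3.137, 1.137, -0.029]
wrist_force: [-5.0, 0.4, 1.2]
grip_width: 0.0107
```

Run:
```python
from h import *
from rig import robot
s=robot.get_state();inch(s);print(np.round(s["qpos"],2))
```

```text
TCP in channel mm [-103.9    0.3   21.8] F in channel [-4.   0.2  3.2] w 10.7 t 30.5
[-0.62  0.18  0.39  2.18  0.12  0.38 -1.95]
```

servo_tool --series '[{"hand": 1, "tx": 0, "ty": 0, "tz": -0.01, "wx": 0, "wy": 0, "wz": 0}, {"hand": 1, "tx": 0, "ty": 0, "tz": -0.018, "wx": 0, "wy": 0, "wz": 0}, {"hand": 1, "tx": 0, "ty": 0, "tz": -0.024, "wx": 0, "wy": 0, "wz": 0}, {"hand": 1, "tx": 0, "ty": 0, "tz": -0.028, "wx": 0, "wy": 0, "wz": 0}, {"hand": 1, "tx": 0, "ty": 0, "tz": -0.028, "wx": 0, "wy": 0, "wz": 0}]'

```text
time: 31.0
ee_pos: [0.6002, 0.0698, 0.1129]
tool_rot: [3.137, 1.14, -0.03]
wrist_force: [-9.3, 1.1, 2.4]
grip_width: 0.0101
```

Run:
```python
from h import *
from rig import robot
s=robot.get_state();inch(s)
```

```text
TCP in channel mm [-99.    0.3  21.7] F in channel [-7.4  0.9  6.1] w 10.1 t 31.0
```

servo_tool --series '[{"hand": 1, "tx": 0, "ty": 0, "tz": -0.01, "wx": 0, "wy": 0, "wz": 0}, {"hand": 1, "tx": 0, "ty": 0, "tz": -0.018, "wx": 0, "wy": 0, "wz": 0}, {"hand": 1, "tx": 0, "ty": 0, "tz": -0.018, "wx": 0, "wy": 0, "wz": 0}]'

```text
time: 31.3
ee_pos: [0.6, 0.0697, 0.1127]
tool_rot: [3.134, 1.149, -0.033]
wrist_force: [-20.6, 0.8, 10.1]
grip_width: 0.0104
```

Run:
```python
from h import *
from rig import robot
c,s=wcam(robot);inch(s);crop(c["image"],190,60,180,230,2.6,"w24.png")
```

```text
TCP in channel mm [-99.2   0.2  21.7] F in channel [-14.5   0.3  17.8] w 10.4 t 31.3
```

View pics/w24.png

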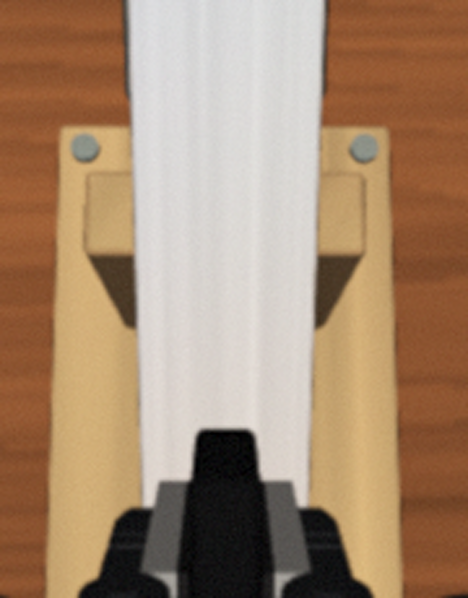

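Hard stop: the force tripled with no motion, after about 84.6 mm of total travel. I'll relax, release, retreat and check.

servo_tool --series '[{"hand": 1, "tx": 0, "ty": 0, "tz": 0.018, "wx": 0, "wy": 0, "wz": 0}, {"hand": -0.3, "tx": 0, "ty": 0, "tz": 0.018, "wx": 0, "wy": 0, "wz": 0}, {"hand": -0.3, "tx": 0, "ty": 0, "tz": 0.018, "wx": 0, "wy": 0, "wz": 0}, {"hand": -0.3, "tx": 0, "ty": 0, "tz": 0.018, "wx": 0, "wy": 0, "wz": 0}, {"hand": -0.3, "tx": -0.1, "ty": 0, "tz": 0.018, "wx": 0, "wy": 0, "wz": 0}, {"hand": -0.3, "tx": -0.25, "ty": 0, "tz": 0.018, "wx": 0, "wy": 0, "wz": 0}, {"hand": -0.3, "tx": -0.4, "ty": 0, "tz": 0.018, "wx": 0, "wy": 0, "wz": 0}, {"hand": -0.3, "tx": -0.5, "ty": 0, "tz": 0.018, "wx": 0, "wy": 0, "wz": 0}]'

```text
time: 32.15
ee_pos: [0.5524, 0.0716, 0.232]
tool_rot: [-3.138, 1.128, -0.023]
wrist_force: [-0.1, 1.1, 0.2]
grip_width: 0.0556
```

servo_tool --series '[{"hand": -0.3, "tx": 0, "ty": 0, "tz": 0.05, "wx": 0, "wy": 0, "wz": 0}, {"hand": -0.3, "tx": 0, "ty": 0, "tz": 0.05, "wx": 0, "wy": 0, "wz": 0}, {"hand": -0.3, "tx": 0, "ty": 0, "tz": 0.05, "wx": 0, "wy": 0, "wz": 0}]'

```text
time: 32.45
ee_pos: [0.5393, 0.0714, 0.2222]
tool_rot: [3.139, 1.133, -0.028]
wrist_force: [0.0, 0.1, -0.1]
grip_width: 0.0556
```

Run:
```python
from h import *
from rig import robot
c,s=wcam(robot);inch(s);crop(c["image"],200,60,160,220,2.7,"w25.png")
for m in (0,-.003): print(((proj(c,cp(m,0,.038))-[200,60])*2.7).round(1))
print("nose far",((proj(c,cp(.035,0,.012))-[200,60])*2.7).round(1))
sc=robot.camera("scene");cv2.imwrite("pics/s25.png",sc["image"][:,:,::-1]);crop(sc["image"],220,180,100,110,5,"s25c.png")
```

```text
TCP in channel mm [-107.9    0.2  146.6] F in channel [-0.   0.1 -0.1] w 55.6 t 32.45
[206.6  11.1]
[206.6  21.9]
nose far [206.6 -95.5]
```

View pics/w25.png

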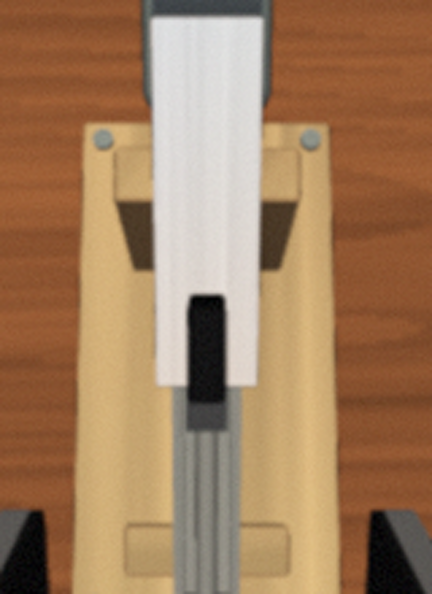

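View pics/s25c.png

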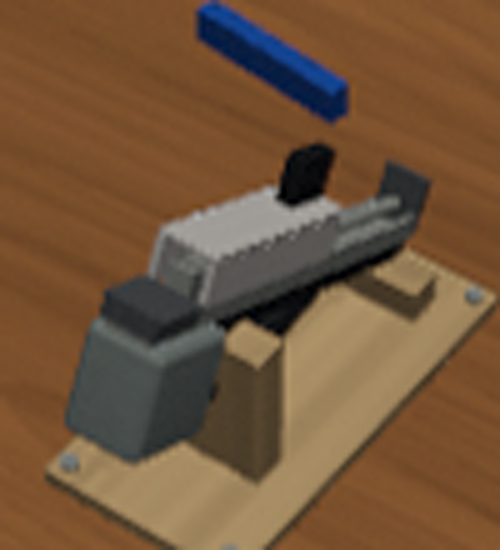

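View pics/s25.png

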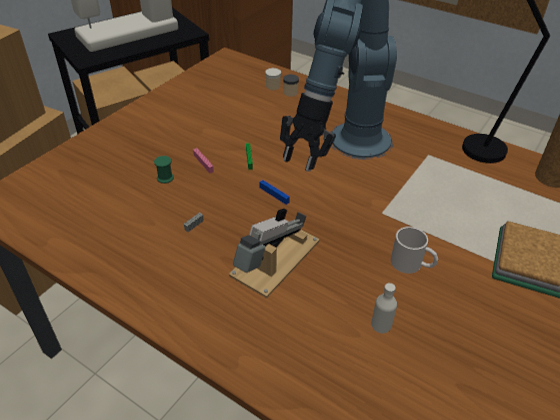

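The mouth is at crop row 15.5, which is -1.2 mm in my channel frame. The wall measured between -1.0 and +0.2 in the same frame, so the rail is closed, with the strip's end visible under it. The other objects haven't moved, so I'll hand in.

```bash
python3 -c "
from rig import robot
print(robot.job_done())"
```

```text
the job is handed in; nothing more can be done
None
```

The tacker is reloaded and handed in at about 32.5 s of the 70 s allowed; the interface gives no verdict. I slid the rail back to its stop and pressed the long grey strip in tail first against the follower. I then tipped it flat behind the nose wall and slid the rail home.

**Last checks:**
- **Rail:** it stopped hard both ways, with about 84.6 mm of closing travel. The mouth read -1.2 mm, and the wall itself read between -1.0 and +0.2 mm in the same frame, so it is closed within my measuring error.
- **Strip:** after release its front face was flush with the nose wall (0.0 vs 0.2 mm) and its underside was on the floor, with under 0.5 mm sideways offset. Pressing it in took about 7 N against the follower and 21 N onto the floor. I stopped just short of the follower's stop, so I never felt it.
- **Rest of the scene:** the gripper is clear of everything. The short strip, mug, glue bottle, spool and look-alikes look unmoved in the final view, by eye only.

**What disagreed or went wrong:**
- **Fingertips:** they sit about 28 mm short of the reported TCP, so my first grip on the fin closed on air.
- **Joint limits:** joints 2 and 3 ran onto their limits once, and joint 7 came close. I unwound the arm and used the half-turn grasp.
- **Top camera:** it put the tacker about 3 mm to the side of where the wrist camera and gripper did. I trusted the wrist.

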